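# Scrub out the cylinder barrel

## Task

Push the red dust shutter on the cleaning stand fully open, until it clicks into its catch. Then take the tube brush out of the white tub it stands in and scrub the barrel's bore up and down: all the way to the bottom, up until the brush head comes to the mouth, and all the way to the bottom again. Finally stand the brush back in that same tub head down and let go, leaving the shutter open, and do not knock over the tub or the bolt and pipe coupling that stand on the bench.

Things in the scene. Friction and masses are not known exactly. Their poses are not given: they have to be found in the camera images.
- wash_stand: fixed cleaning stand: blue base 120 x 200 x 8 mm, upright aluminium barrel (outer diameter 68 mm), grey deck 108 mm wide (x), from y -54 to +130 mm, top 116 mm above the bench; steel rails along its long edges rise to 126.5 mm, 74 mm apart. Origin on the bench under the barrel's axis; z up, y the way the shutter opens.
- bore_mouth (a point): centre of the bore's mouth in the deck's top, 116 mm above the bench; bore diameter 54 mm
- bore_floor (a point): centre of the bore's closed floor, 14 mm above the bench, 102 mm below the mouth
- shutter (a joint): travel in m of the red dust shutter (plate 78 x 72 x 5 mm, top 121.5 mm above the bench) along the stand's +y: 0 covers the bore, 0.078 is the end stop, fully open. It starts at 0 to 0.02. A spring catch has to be overcome at 0.063 to 0.070 (about 6 N); past 0.070 it snaps on and holds the shutter open.
- shutter_tab (a point): middle of the shutter's upright red push tab (40 mm along the stand's x, 8 mm thick along its y, from 121.5 to 146.5 mm above the bench); it moves with the shutter and stands 30 mm towards +y from the shutter plate's middle
- tub: open white plastic tub, loose, 0.3 kg, 117 mm across the rim, 120 mm high, inside about 76 mm across at the floor, floor 4 mm thick; origin at the centre of its underside, z up
- brush: straight tube brush, 200 mm long, 0.09 kg, standing head down on its flat end in the tub. Origin at the centre of that flat end, z along the brush to the handle: black head 0 to 58 mm (core diameter 40 mm, bristles 47 mm that give way), thin steel stem to 122 mm, square orange handle 20 x 20 mm (faces across x and y) from 124 to 200 mm
- brush_grip (a point): on the axis of the brush's orange handle, 170 mm above the brush's origin
- bolt: steel hex bolt 85 mm tall, 27 mm across, standing on its head on the bench, loose; origin at the centre of its underside, z up
- coupling: white-grey pipe coupling, diameter 40 mm, 48 mm tall, standing on end on the bench, loose; origin at the centre of its underside, z up
Things that resemble listed ones, but are neither listed nor needed, are in the scene too. Of the things that look like the brush, the middle-sized one is meant.

How it is judged:
On the way, in this order (a step that is already met when the one before it is completed fails the run):
1. the shutter is past its catch (over 72 mm open) (value of joint shutter above 0.072 m), for 0.2 s.
2. the brush's end is in the bore, within 15 mm of its floor (z of brush in the frame of bore_floor below 0.015 m and horizontal distance between brush and bore_floor below 0.02 m).
3. the brush is drawn up, its end at least 40 mm above the floor, over or in the bore (z of brush in the frame of bore_floor above 0.04 m and horizontal distance between brush and bore_floor below 0.025 m).
4. the brush's end is again within 15 mm of the bore's floor (all of step 2).
At the end, for the whole second after the job is handed in: The shutter is still over 72 mm open, in its catch; the brush rests head down in the tub (its end within 45 mm of the tub's axis and 30 mm of its underside, leaning at most 40 degrees), the tub stands upright on the bench (within 6 degrees), and both are at rest (value of joint shutter above 0.072 m and horizontal distance between brush and tub below 0.045 m and z of brush in the frame of tub below 0.03 m and angle between brush's own z axis and vertical below 0.7 rad and angle between tub's own z axis and vertical below 0.1 rad and height (world z) of tub below 0.01 m and linear speed of each of brush, tub below 0.03 m/s); the robot touches nothing.
It fails at once if the tub is knocked over (angle between tub's own z axis and vertical above 0.6 rad).
It fails at once if the standing bolt is knocked over (angle between bolt's own z axis and vertical above 0.6 rad).
It fails at once if the standing coupling is knocked over (angle between coupling's own z axis and vertical above 0.6 rad).
It also fails if it takes over 72 s, if anything falls off the work surface, if the arm or the gripper's body presses on something with over 40 N, if the wrist force passes 120 N, or if a joint passes its speed limit or range.

## Robot

A 7-joint arm with a two-finger parallel gripper is mounted at the origin on a cart in front of the work surface, level with it; the furniture and walls round the work are solid. World frame = base frame: x ahead of the robot, y to its left, z up, the work surface at z = 0. Lengths are in m, angles in rad, forces in N, time in s.
With the tool pointing down it reaches from about 0.425 to 0.925 m from the base axis. Payload 6.8 kg.
Tool frame: the origin (TCP) lies at the very end of the fingers, on their centre line; the grasp point (between the pads) lies bot.hold_point_z behind it (bot.hold_point_z is the distance from the TCP to the grasp point, in m); x points along the fingers, z is the direction in which the jaws open and shut, and the axes are right-handed (so a half turn about x gives the same grasp; the last joint's range is limited). The gripper opens to 85 mm and grips with 20 to 120 N. Pads are 22 mm wide; open, the fingers measure 114 mm over their backs; the gripper's body (76 mm by 85 mm) begins 54 mm behind the grasp point. The pads swing forward as they close: fully open they stand 13 mm farther back than shut.
Start: joints at [1.213, 0.477, 0.022, 1.555, -0.011, 1.109, -0.083], TCP at [0.167, -0.654, 0.2] pointing down, gripper open.
Joint ranges: [-2.96, 2.96], [-0.34, 2.1], [-1.41, 1.46], [0.24, 2.44], [-1.37, 4.51], [0.17, 1.92], [-2.96, 2.96]. Speed limits (rad/s): [2.39, 2.39, 3.14, 3.14, 3.14, 3.14, 3.14].

## Interface

Orientations are given as a unit quaternion [w, x, y, z].
In Python, from station import bot gives the robot as it stands.
- The arm moves only by the tool drive_tool, never from a script. Its arguments are lists of equal length, an entry for each row: "slide": the shift along the world's x, y, z in mm, a list of three; "turn": the turn, a rotation vector about the world's x, y, z in rad, a list of three; "gripper": the opening, from 0 (shut) to 1 (fully open). A call has 1 to 10 rows; each row is the pose to reach, as a shift and turn from the pose measured when the call began; what a row does not reach only later rows make up. A row lasts 1/10 s, in which the tool goes at most 50 mm and 8.59 degrees, less where a joint would pass 70% of its speed; a pose out of reach is approached as far as the arm can. A call with a gripper value outside its range is refused whole. The fingers move at their own pace and stop on an object; "squeeze" is the grip in N (left out, the last holds). Time passes only in rows, so rows that repeat a pose let the fingers close. It gives the time, the measured TCP pose, the force and the opening at its end, in the units of the state.
- bot.get_obs(): the state, without advancing time (a new reading comes with each control period).
- bot.read_camera(name): name is "side" or "top" or "wrist"; returns a dict with "color" (400x640x3 uint8, red, green, blue), "fovy" (degrees; the focal length in pixels is half the picture's height over the tangent of half this angle, whatever the lens; pixels are square), "cx", "cy" (the principal point, pixels), "R" (3x3) and "t" (3): a world point X has camera coordinates R X + t. Camera axes: x right, y down, z forward; pixel columns grow to the right and rows downward; lengths in m; the calibration is good to about 2 mm. The wrist camera is an equidistant fisheye: a pixel r from the principal point sees the ray r / f radians off the axis. A picture is of the moment at which its call begins. There is no depth.
- bot.hand_in(): hands the job in, once; it reports no verdict.
The state is a dict: "t": time; "q": joint angles; "joint_vel": joint speeds; "joint_torque": joint torques, N m; "eef_pos": TCP position; "tool_rot": TCP orientation; "contact_force": force on the tool from outside, world axes, zero at the start; "torque": the same for the moment, N m; "gripper_width": opening from 0.0 (shut) to 1.0 (fully open).
Only numpy, scipy, OpenCV 4.12 (cv2) and the standard library are available. Lean on these libraries where they do the work, as an engineer would, in place of code of your own. Each camera call takes 0.05 s, during which the arm holds its last target.

## Working session

There is one attempt and no reset: what is moved stays moved. The work goes in short steps, Python scripts to look and compute and a tool call to move; the robot and the scene stay as the last step left them, time stands still between calls to the robot, and variables do not carry over. Pictures are saved under pics/ and viewed, and the job is handed in when it is done.

Besides the shell and the picture viewer there is one more tool, called after ">>>" as a command line: name --argument value ..., lists and objects as JSON in quotes. drive_tool: Moves the arm, as the interface text tells. Its arguments: {"type":"object","properties":{"slide":{"type":"array"},"turn":{"type":"array"},"gripper":{"type":"array"},"squeeze":{"type":"number"}},"required":["slide","turn","gripper"]}

```bash
ls; mkdir -p pics; python3 - <<'E'
from station import bot
import cv2
print(bot.get_obs(), bot.hold_point_z)
for n in ["side","top","wrist"]:
    c=bot.read_camera(n); cv2.imwrite(f"pics/{n}0.png",c["color"][:,:,::-1])
    print(n,c["fovy"],c["cx"],c["cy"],c["R"],c["t"])
E
```

```text
pics
{'t': 0.0, 'q': array([ 1.21291781,  0.47784101,  0.02234148,  1.55643303, -0.01148028,
        1.10925657, -0.08308847]), 'joint_vel': array([ 9.79861736e-05,  4.42523228e-04,  1.08032573e-03,  7.89508408e-04,
        1.85407575e-03,  1.21432893e-03, -4.27155288e-04]), 'joint_torque': array([-1.17380412e-03, -5.96452904e+01,  1.60788663e+00, -2.81197894e+01,
        1.24062819e-02,  9.52763774e-03, -1.40285181e-05]), 'eef_pos': array([ 0.16667348, -0.65345045,  0.19850613]), 'tool_rot': array([ 0.55785995,  0.43415998,  0.55893352, -0.43346362]), 'contact_force': array([ 0.09692939, -0.50843376,  0.36652109]), 'torque': array([-0.01328342,  0.04919568,  0.01592675]), 'gripper_width': 0.9981119520618575} 0.0187
side 54.79158949670525 316.0578893846051 190.94818090218212 [[-0.99898697  0.04203772 -0.01605805]
 [ 0.03847279  0.61274823 -0.78934115]
 [-0.02334256 -0.78915932 -0.61374481]] [0.5778713  0.08989915 0.91577476]
top 45.10731427104032 323.28609643553966 207.1036062093243 [[ 0.01150206 -0.99993066  0.00252527]
 [-0.99761076 -0.01164735 -0.06809635]
 [ 0.06812104 -0.00173599 -0.99767555]] [-0.04348785  0.60398819  1.24066234]
wrist 65.70646984690485 321.9153661529848 197.66048834214618 [[ 0.24743786 -0.96890283 -0.00134657]
 [-0.9214158  -0.23573996  0.30890061]
 [-0.29961212 -0.07519295 -0.95109337]] [-0.6729958  -0.04143105  0.37904569]
```

View pics/side0.png

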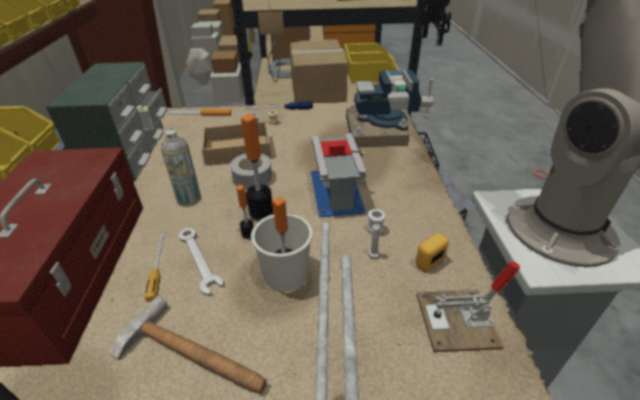

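View pics/top0.png

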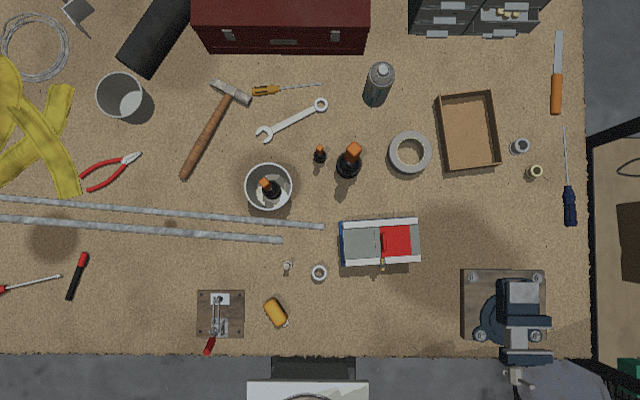

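View pics/wrist0.png

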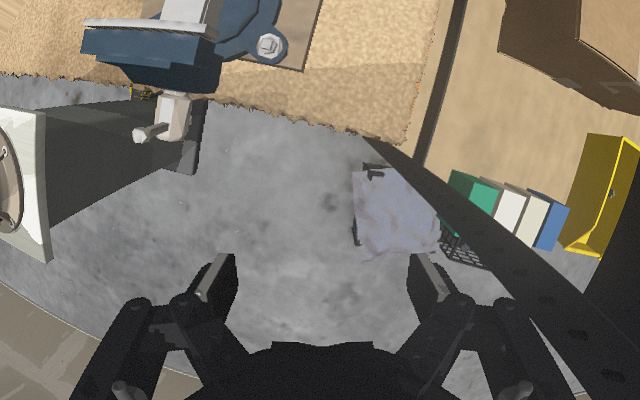

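```bash
python3 - <<'E'
import cv2,numpy as np
a=cv2.imread("pics/side0.png");b=cv2.imread("pics/top0.png")
x=cv2.resize(a[120:300,220:400],(600,600),interpolation=cv2.INTER_CUBIC)
cv2.imwrite("pics/z1.png",x)
cv2.imwrite("pics/z2.png",cv2.resize(b[140:290,230:430],(800,600),interpolation=cv2.INTER_CUBIC))
E
```

```text
(no output)
```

View pics/z1.png

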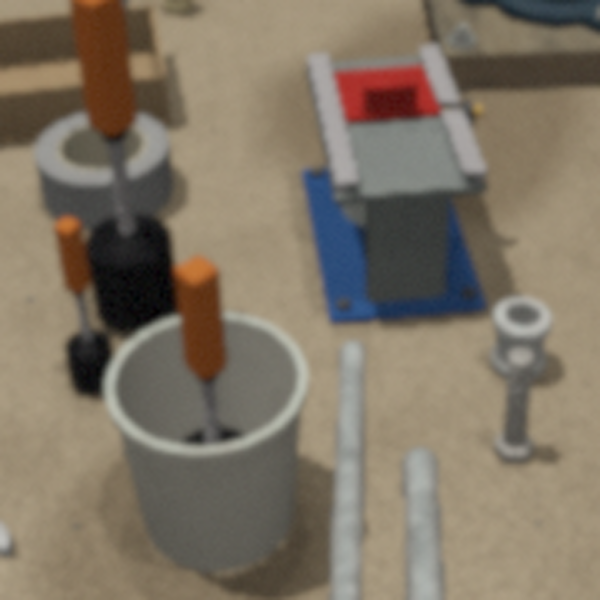

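View pics/z2.png

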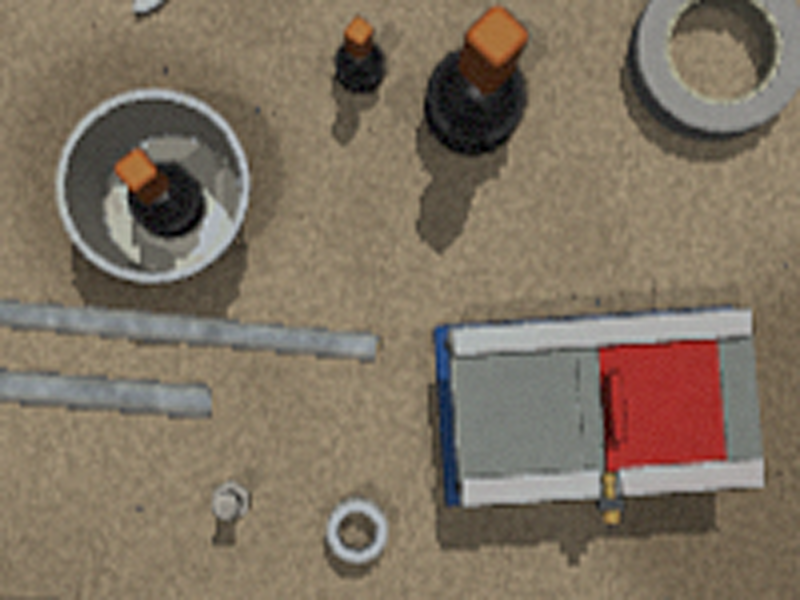

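```bash
cat > h.py <<'E'
import numpy as np,cv2
from station import bot
def ray(c,u,v):
    f=c["color"].shape[0]/2/np.tan(np.radians(c["fovy"])/2)
    x,y=(u-c["cx"]),(v-c["cy"]);R=np.array(c["R"]);t=np.array(c["t"])
    if c.get("fish"):
        r=np.hypot(x,y);th=r/f;d=np.array([np.sin(th)*x/max(r,1e-9),np.sin(th)*y/max(r,1e-9),np.cos(th)])
    else: d=np.array([x/f,y/f,1.])
    d=R.T@d; return -R.T@t,d/np.linalg.norm(d)
def onz(c,u,v,z):
    o,d=ray(c,u,v); return (o+d*(z-o[2])/d[2])
def tri(r1,r2):
    (o1,d1),(o2,d2)=r1,r2
    s=np.linalg.lstsq(np.c_[d1,-d2],o2-o1,rcond=None)[0]
    p,q=o1+s[0]*d1,o2+s[1]*d2
    return (p+q)/2,np.linalg.norm(p-q)
def proj(c,X):
    f=c["color"].shape[0]/2/np.tan(np.radians(c["fovy"])/2)
    p=np.array(c["R"])@np.asarray(X)+np.array(c["t"])
    if c.get("fish"):
        r=np.hypot(p[0],p[1]);th=np.arctan2(r,p[2]);return c["cx"]+f*th*p[0]/r,c["cy"]+f*th*p[1]/r
    return c["cx"]+f*p[0]/p[2],c["cy"]+f*p[1]/p[2]
def cam(n,save=None):
    c=bot.read_camera(n); c["fish"]=n=="wrist"
    if save: cv2.imwrite(f"pics/{save}.png",c["color"][:,:,::-1])
    return c
def mask(c,kind):
    h=cv2.cvtColor(c["color"],cv2.COLOR_RGB2HSV)
    if kind=="red": m=((h[...,0]<5)|(h[...,0]>174))&(h[...,1]>170)&(h[...,2]>90)
    if kind=="orange": m=(h[...,0]>=6)&(h[...,0]<15)&(h[...,1]>170)&(h[...,2]>70)
    return m.astype(np.uint8)
def blobs(m,amin=15):
    n,l,s,ce=cv2.connectedComponentsWithStats(m)
    return [(s[i].tolist(),ce[i].round(1).tolist()) for i in range(1,n) if s[i][4]>=amin]
E
python3 - <<'E'
from h import *
for n in ["top","side"]:
    c=cam(n)
    for k in ["red","orange"]:
        print(n,k,*blobs(mask(c,k)),sep="\n ")
    h=cv2.cvtColor(c["color"],cv2.COLOR_RGB2HSV)
T=cam("top")
P=[(450,325),(752,310),(765,485),(462,505)]
for p in P: print("rail corner",onz(T,230+p[0]/4,140+p[1]/4,.1265).round(4))
for nm,p,z in [("plate",(600,347),.1215),("plate",(718,340),.1215),("plate",(726,460),.1215),("plate",(606,468),.1215),("handletop",(137,168),.204),("brush head",(168,200),.06),("tubL",(57,190),.12),("tubR",(250,185),.12),("tubT",(150,89),.12),("tubB",(152,284),.12),("bolt",(231,501),.085),("coupling",(358,532),.048),("bigtop",(497,37),.26),("basecorner",(437,325),.008),("basecorner",(447,507),.008)]:
    print(nm,onz(T,230+p[0]/4,140+p[1]/4,z).round(4))
E
```

```text
top
 red
 ([80, 158, 42, 20, 148], [98.9, 165.8])
 ([87, 164, 39, 28, 163], [107.2, 179.3])
 ([380, 225, 31, 33, 837], [395.4, 240.3])
 ([78, 252, 9, 15, 83], [82.0, 259.1])
 ([0, 286, 5, 7, 28], [1.6, 288.9])
 ([203, 348, 7, 7, 33], [206.2, 351.5])
top
 orange
 ([551, 80, 6, 34, 91], [553.4, 96.4])
 ([346, 142, 16, 15, 70], [353.7, 149.1])
 ([316, 145, 7, 6, 16], [319.1, 147.9])
 ([259, 178, 10, 10, 35], [263.5, 182.3])
side
 red
 ([322, 141, 29, 15, 251], [334.8, 147.0])
 ([493, 263, 25, 28, 310], [504.8, 276.1])
side
 orange
 ([242, 116, 18, 45, 559], [250.8, 136.9])
 ([238, 186, 9, 21, 115], [241.8, 196.2])
 ([272, 198, 14, 35, 332], [279.4, 214.1])
rail corner [ 0.5638 -0.0827  0.1265]
rail corner [ 0.5749 -0.2636  0.1265]
rail corner [ 0.4707 -0.2711  0.1265]
rail corner [ 0.4568 -0.0908  0.1265]
plate [ 0.5518 -0.1731  0.1215]
plate [ 0.5569 -0.2441  0.1215]
plate [ 0.4851 -0.2488  0.1215]
plate [ 0.4795 -0.177   0.1215]
handletop [0.6469 0.097  0.204 ]
brush head [0.6438 0.0945 0.06  ]
tubL [0.6429 0.1553 0.12  ]
tubR [0.6474 0.0387 0.12  ]
tubT [0.7052 0.1003 0.12  ]
tubB [0.5867 0.0968 0.12  ]
bolt [0.4554 0.0495 0.085 ]
coupling [ 0.4348 -0.0288  0.048 ]
bigtop [ 0.7129 -0.1009  0.26  ]
basecorner [ 0.5684 -0.0791  0.008 ]
basecorner [ 0.449  -0.0867  0.008 ]
```

>>> drive_tool --slide '[[0, 0, 50], [0, 0, 100], [0, 0, 150], [25, 32, 180], [50, 64, 180], [75, 96, 180], [105, 134, 180], [135, 173, 180], [165, 211, 180], [195, 250, 180]]' --turn '[[0, 0, 0], [0, 0, 0.1], [0, 0, 0.2], [0, 0, 0.3], [0, 0, 0.4], [0, 0, 0.5], [0, 0, 0.6], [0, 0, 0.7], [0, 0, 0.8], [0, 0, 0.9]]' --gripper '[0, 0, 0, 0, 0, 0, 0, 0, 0, 0]' --squeeze 40

```text
t: 1.3
eef_pos: [0.3626, -0.4022, 0.3793]
tool_rot: [0.692, 0.146, 0.692, -0.147]
contact_force: [0.8, -0.6, 0.3]
gripper_width: -0.004
```

>>> drive_tool --slide '[[26, 33, 0], [52, 66, 0], [78, 99, 0], [104, 132, 0], [130, 165, 0], [155, 193, -30], [155, 193, -70], [155, 193, -110], [155, 193, -130], [155, 193, -130]]' --turn '[[0, 0, 0.1], [0, 0, 0.2], [0, 0, 0.3], [0, 0, 0.4], [0, 0, 0.49], [0, 0, 0.49], [0, 0, 0.49], [0, 0, 0.49], [0, 0, 0.49], [0, 0, 0.49]]' --gripper '[0, 0, 0, 0, 0, 0, 0, 0, 0, 0]'

```text
t: 2.3
eef_pos: [0.5153, -0.2087, 0.2461]
tool_rot: [0.704, -0.025, 0.709, 0.026]
contact_force: [0.2, -0.1, 0.2]
gripper_width: 0.004
```

```bash
cat >> h.py <<'E'
def st():
    from scipy.spatial.transform import Rotation as Ro
    o=bot.get_obs(); q=np.array(o["tool_rot"]); R=Ro.from_quat(q[[1,2,3,0]]).as_matrix()
    print("t",round(o["t"],2),"p",o["eef_pos"].round(4),"x",R[:,0].round(3),"jaw deg",round(np.degrees(np.arctan2(R[1,2],R[0,2])),2),"F",o["contact_force"].round(2),"g",round(o["gripper_width"],3),"q",o["q"].round(2))
E
python3 - <<'E'
from h import *
st(); c=cam("wrist","w1"); c=cam("side","s1")
E
```

```text
t 2.3 p [ 0.5153 -0.2087  0.2461] x [-0.006  0.002 -1.   ] jaw deg 4.18 F [ 0.22 -0.07  0.18] g 0.004 q [ 0.67  0.28 -0.48  1.76  0.14  1.14  0.22]
```

View pics/w1.png

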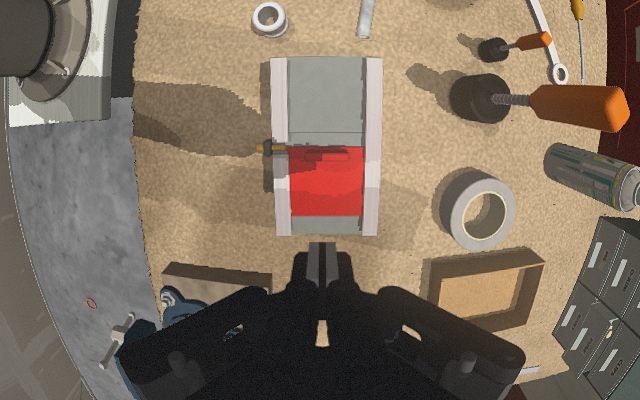

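View pics/s1.png

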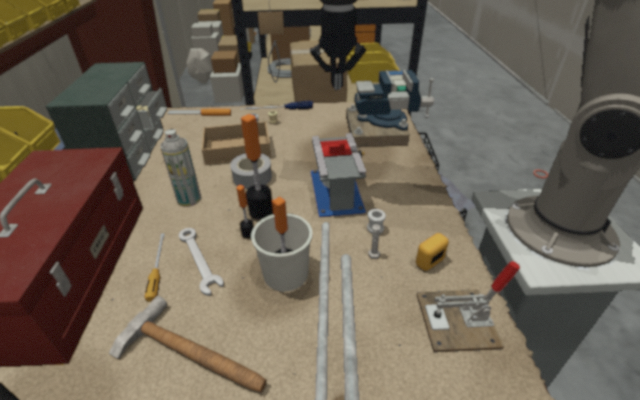

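```bash
python3 - <<'E'
from h import *
c=cam("wrist")
for nm,u,v,z in [("railFL",271,58,.1265),("railFR",383,57,.1265),("railNL",276,236,.1265),("railNR",379,236,.1265),("tabtop L",304,152,.1465),("tabtop R",350,152,.1465),("plate nl",290,216,.1215),("plate nr",364,216,.1215)]:
    print(nm,onz(c,u,v,z).round(4))
x=cv2.resize(c["color"][40:250,250:410],(600,787)[::1],interpolation=cv2.INTER_CUBIC)
cv2.imwrite("pics/z3.png",cv2.resize(c["color"][130:230,260:400,::-1],(800,571),interpolation=cv2.INTER_CUBIC))
E
```

```text
railFL [ 0.4595 -0.091   0.1265]
railFR [ 0.5652 -0.0818  0.1265]
railNL [ 0.472  -0.2723  0.1265]
railNR [ 0.5817 -0.2644  0.1265]
tabtop L [ 0.4978 -0.1772  0.1465]
tabtop R [ 0.5394 -0.1741  0.1465]
plate nl [ 0.4857 -0.2502  0.1215]
plate nr [ 0.5635 -0.2445  0.1215]
```

View pics/z3.png

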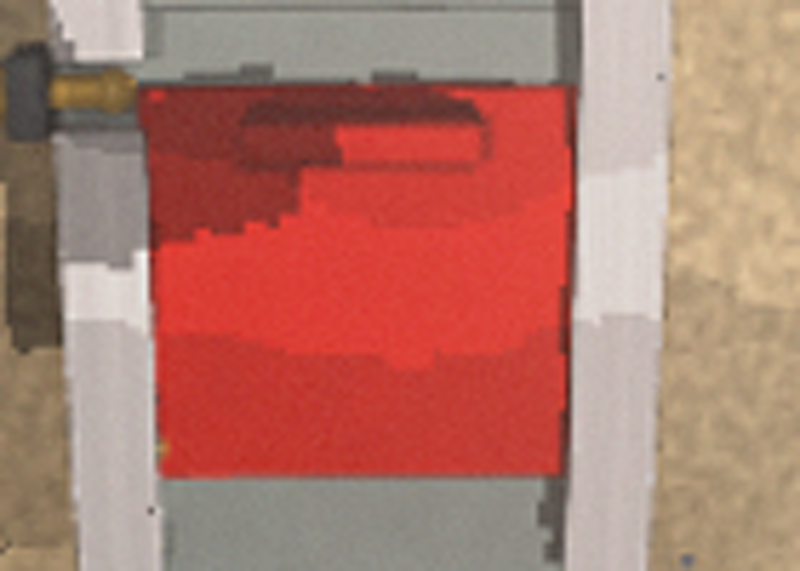

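>>> drive_tool --slide '[[3, -3, -40], [3, -3, -75], [3, -3, -100], [3, -3, -113], [3, -3, -113]]' --turn '[[0, 0, 0], [0, 0, 0], [0, 0, 0], [0, 0, 0], [0, 0, 0]]' --gripper '[0, 0, 0, 0, 0]'

```text
t: 2.95
eef_pos: [0.5214, -0.2125, 0.1377]
tool_rot: [0.707, -0.026, 0.706, 0.025]
contact_force: [0.6, 0.2, 0.4]
gripper_width: 0.003
```

```bash
python3 - <<'E'
from h import *
st(); c=cam("wrist","w2")
E
```

```text
t 2.95 p [ 0.5214 -0.2125  0.1377] x [ 0.001 -0.001 -1.   ] jaw deg 4.15 F [0.64 0.2  0.37] g 0.003 q [ 0.64  0.4  -0.46  1.86  0.22  0.93  0.15]
```

View pics/w2.png

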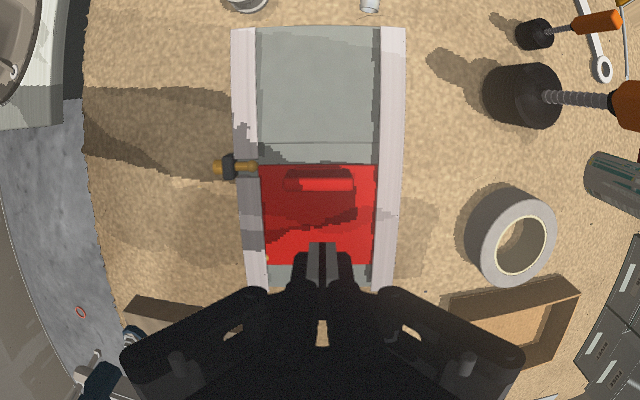

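>>> drive_tool --slide '[[0, 6, -4], [-1, 12, -5], [-1, 18, -5], [-2, 24, -5], [-2, 30, -5], [-2, 36, -5], [-3, 42, -5], [-3, 48, -5]]' --turn '[[0, 0, 0], [0, 0, 0], [0, 0, 0], [0, 0, 0], [0, 0, 0], [0, 0, 0], [0, 0, 0], [0, 0, 0]]' --gripper '[0, 0, 0, 0, 0, 0, 0, 0]'

```text
t: 3.8
eef_pos: [0.5191, -0.1641, 0.1339]
tool_rot: [0.708, -0.026, 0.706, 0.025]
contact_force: [0.4, -0.8, 0.3]
gripper_width: -0.003
```

```bash
python3 - <<'E'
from h import *
st(); c=cam("wrist","w3")
E
```

```text
t 3.8 p [ 0.5191 -0.1641  0.1339] x [ 0.003 -0.001 -1.   ] jaw deg 4.16 F [ 0.44 -0.83  0.34] g -0.003 q [ 0.58  0.38 -0.48  1.91  0.22  0.9   0.06]
```

View pics/w3.png

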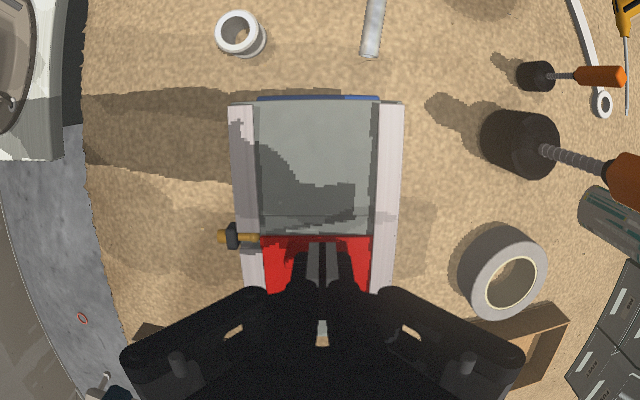

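```bash
python3 - <<'E'
from h import *
c=cam("wrist"); o=bot.get_obs(); p=o["eef_pos"]
print(proj(c,p), "cam at",-(c["R"].T@c["t"]))
for s in (0,.02,.04): print(s,proj(c,[p[0],p[1]+s,.1265]))
print("catch",onz(c,238,237,.12),"plate front",onz(c,315,236,.1215), "rail far",onz(c,230,103,.1265),onz(c,403,103,.1265))
t=cam("top","t3")
cv2.imwrite("pics/z4.png",cv2.resize(t["color"][200:290,320:440,::-1],(800,600),interpolation=cv2.INTER_CUBIC))
cv2.imwrite("pics/z5.png",cv2.resize(c["color"][200:310,220:420,::-1],(800,440),interpolation=cv2.INTER_CUBIC))
E
```

```text
(np.float64(324.2864830930308), np.float64(235.03593957134015)) cam at [ 0.51151306 -0.08304419  0.30767825]
0 (np.float64(324.1757064442275), np.float64(230.11080462473885))
0.02 (np.float64(326.65491483957857), np.float64(200.54807159586068))
0.04 (np.float64(329.26920844735633), np.float64(168.97315316326035))
catch [ 0.4611896  -0.17645221  0.12      ] plate front [ 0.51385156 -0.17042627  0.1215    ] rail far [ 0.45766999 -0.08703556  0.1265    ] [ 0.55961366 -0.07984884  0.1265    ]
```

View pics/z4.png

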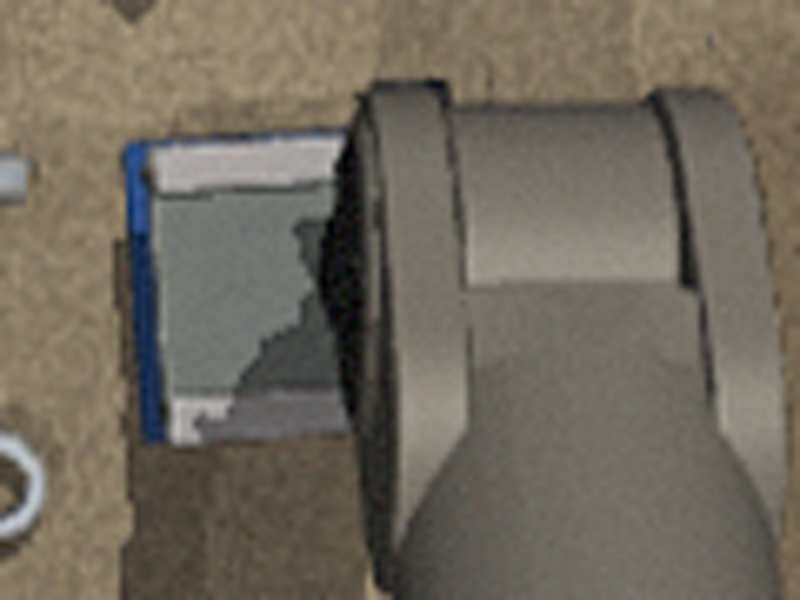

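View pics/z5.png

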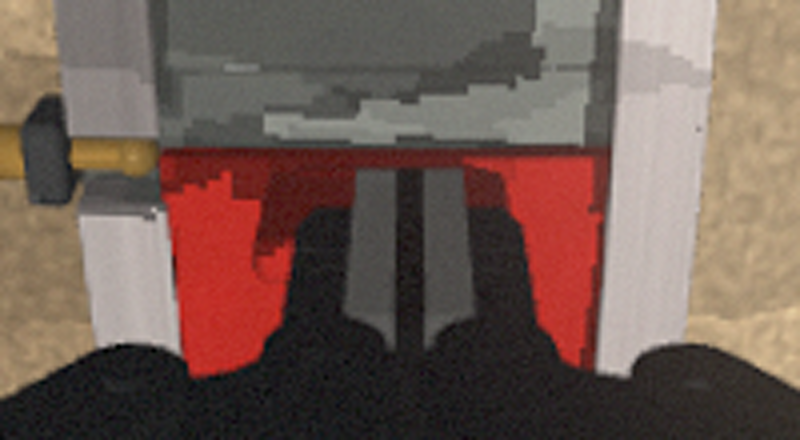

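```bash
python3 - <<'E'
from h import *
c=cam("wrist"); th=.069; ex=np.array([np.cos(th),np.sin(th),0]);ey=np.array([-np.sin(th),np.cos(th),0]);b=np.array([.519,-.215,0])
for s in (0,.005,.02,.04):
  print("s",s,[tuple(np.round(proj(c,b+ex*x+ey*(.03+s+y)+[0,0,z]))) for y,z in((.004,.1215),(.004,.1465),(-.004,.1465)) for x in(-.02,.02)], "front",np.round(proj(c,b+ey*(.036+s)+[0,0,.1215])),"rear",np.round(proj(c,b+ey*(-.036+s)+[0,0,.1215])))
print("rail far",proj(c,b+ey*.13+[0,0,.1265]))
c=cam("side","s3")
cv2.imwrite("pics/z6.png",cv2.resize(c["color"][60:220,290:390,::-1],(500,800)[::1],interpolation=cv2.INTER_CUBIC)[:600])
cv2.imwrite("pics/z6.png",cv2.resize(c["color"][90:220,280:400,::-1],(553,600),interpolation=cv2.INTER_CUBIC))
E
```

```text
s 0 [(np.float64(289.0), np.float64(248.0)), (np.float64(348.0), np.float64(249.0)), (np.float64(285.0), np.float64(267.0)), (np.float64(351.0), np.float64(268.0)), (np.float64(285.0), np.float64(278.0)), (np.float64(350.0), np.float64(279.0))] front [318. 246.] rear [318. 326.]
s 0.005 [(np.float64(288.0), np.float64(242.0)), (np.float64(348.0), np.float64(242.0)), (np.float64(284.0), np.float64(260.0)), (np.float64(351.0), np.float64(260.0)), (np.float64(285.0), np.float64(272.0)), (np.float64(351.0), np.float64(272.0))] front [318. 239.] rear [318. 322.]
s 0.02 [(np.float64(288.0), np.float64(221.0)), (np.float64(349.0), np.float64(221.0)), (np.float64(283.0), np.float64(238.0)), (np.float64(352.0), np.float64(238.0)), (np.float64(284.0), np.float64(250.0)), (np.float64(352.0), np.float64(250.0))] front [318. 219.] rear [318. 307.]
s 0.04 [(np.float64(287.0), np.float64(192.0)), (np.float64(350.0), np.float64(192.0)), (np.float64(282.0), np.float64(205.0)), (np.float64(354.0), np.float64(205.0)), (np.float64(282.0), np.float64(218.0)), (np.float64(353.0), np.float64(219.0))] front [318. 189.] rear [318. 285.]
rail far (np.float64(318.3189790249838), np.float64(101.6191685310802))
```

View pics/z6.png

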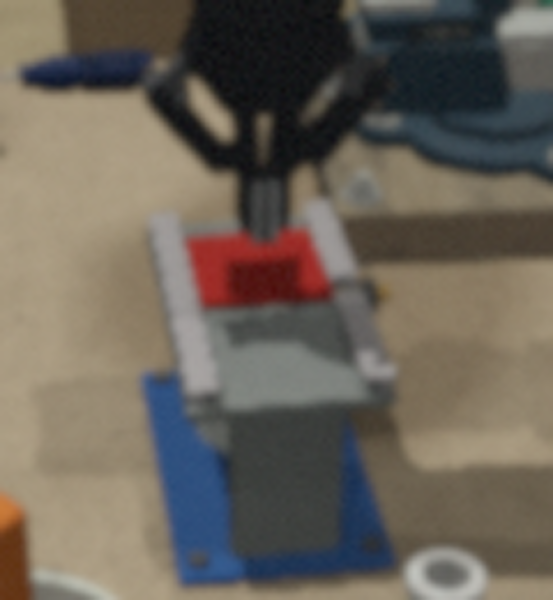

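```bash
python3 - <<'E'
from h import *
st();w=cam("wrist");s=cam("side","s4")
p=bot.get_obs()["eef_pos"];print("tcp in side",proj(s,p))
print(tri(ray(w,323,242),ray(s,337,141.6)))
E
```

```text
t 4.05 p [ 0.5193 -0.1649  0.1339] x [ 0.003 -0.002 -1.   ] jaw deg 4.14 F [ 0.57 -0.59 -0.39] g 0.003 q [ 0.58  0.38 -0.48  1.91  0.22  0.9   0.07]
tcp in side (np.float64(336.3482163339727), np.float64(151.63211550781534))
(array([ 0.5183531 , -0.15327602,  0.1691614 ]), np.float64(0.0018494124988533774))
```

View pics/s4.png

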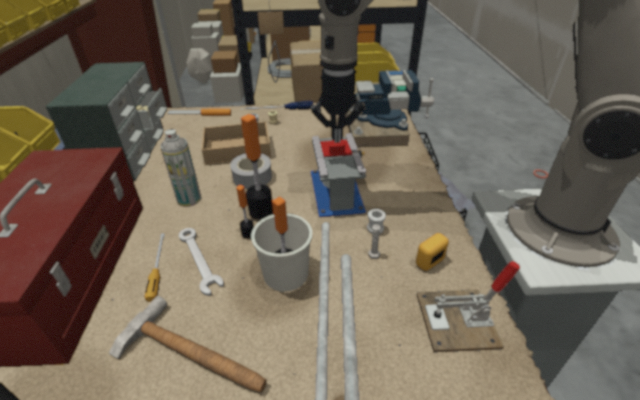

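>>> drive_tool --slide '[[1, -20, 0], [3, -45, 0], [3, -48, 0], [3, -48, -10], [3, -48, -18], [3, -48, -18]]' --turn '[[0, 0, 0], [0, 0, 0], [0, 0, 0], [0, 0, 0], [0, 0, 0], [0, 0, 0]]' --gripper '[0, 0, 0, 0, 0, 0]'

```text
t: 4.75
eef_pos: [0.521, -0.2115, 0.1141]
tool_rot: [0.707, -0.026, 0.707, 0.026]
contact_force: [0.1, 0.2, 0.6]
gripper_width: 0.001
```

```bash
python3 - <<'E'
from h import *
st();c=cam("side");w=cam("wrist")
p=bot.get_obs()["eef_pos"];print("tcp in side",proj(c,p),"wrist",proj(w,p))
a=cv2.resize(c["color"][100:200,290:390,::-1],(400,400),interpolation=cv2.INTER_CUBIC)
b=cv2.resize(w["color"][150:280,260:390,::-1],(400,400),interpolation=cv2.INTER_CUBIC)
cv2.imwrite("pics/z7.png",np.hstack([a,b]))
E
```

```text
t 4.75 p [ 0.521  -0.2115  0.1141] x [ 0. -0. -1.] jaw deg 4.21 F [0.06 0.18 0.57] g 0.001 q [ 0.63  0.43 -0.45  1.88  0.24  0.88  0.14]
tcp in side (np.float64(333.6554342888686), np.float64(148.1209379452601)) wrist (np.float64(324.981108362441), np.float64(234.92260077061175))
```

View pics/z7.png

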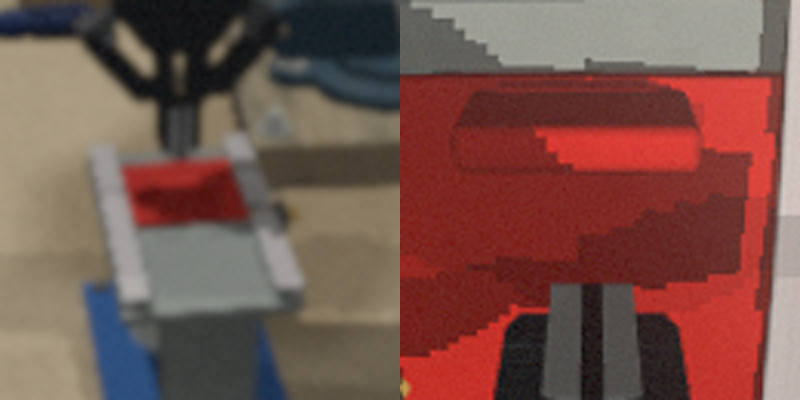

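```bash
python3 - <<'E'
from h import *
s=cam("side");w=cam("wrist")
p=bot.get_obs()["eef_pos"]
print("finger",tri(ray(w,322,150+283/3.077),ray(s,334.5,138.)))
for z in (0,.01,.02,.03,.04): print(z,proj(s,p+[0,.008,z]),proj(w,p+[0,.008,z]))
# tab corner, wrist vs side; rail far corners
print("railFL(-x)",[onz(s,290+u/4,100+v/4,.1265).round(4) for u,v in((122,298),(303,297))])
E
```

```text
finger (array([ 0.52061631, -0.1999737 ,  0.15217617]), np.float64(0.0013547515268520285))
0 (np.float64(333.6959386325056), np.float64(149.43857983025725)) (np.float64(325.53334887883256), np.float64(222.73858146392058))
0.01 (np.float64(333.7428040824194), np.float64(146.09615892093979)) (np.float64(325.7585601334484), np.float64(229.42129130992555))
0.02 (np.float64(333.79025568019625), np.float64(142.71193423342874)) (np.float64(326.0070178025235), np.float64(236.82368538845589))
0.03 (np.float64(333.8383044914938), np.float64(139.28511657043487)) (np.float64(326.2821726265969), np.float64(245.05862838744406))
0.04 (np.float64(333.88696186227287), np.float64(135.81489674360236)) (np.float64(326.58809570801316), np.float64(254.26106032344242))
railFL(-x) [array([ 0.5628, -0.0809,  0.1265]), array([ 0.459 , -0.0752,  0.1265])]
```

>>> drive_tool --slide '[[0, 0, -6], [0, 0, -12], [0, 0, -18], [0, 0, -18]]' --turn '[[0, 0, 0], [0, 0, 0], [0, 0, 0], [0, 0, 0]]' --gripper '[0, 0, 0, 0]'

```text
t: 5.35
eef_pos: [0.5217, -0.2123, 0.0968]
tool_rot: [0.707, -0.026, 0.706, 0.025]
contact_force: [0.2, -0.0, 0.0]
gripper_width: -0.003
```

```bash
python3 - <<'E'
from h import *
st();c=cam("side");w=cam("wrist")
p=bot.get_obs()["eef_pos"];print("tcp in side",proj(c,p),"wrist",proj(w,p))
a=cv2.resize(c["color"][100:200,290:390,::-1],(400,400),interpolation=cv2.INTER_CUBIC)
b=cv2.resize(w["color"][150:280,260:390,::-1],(400,400),interpolation=cv2.INTER_CUBIC)
cv2.imwrite("pics/z8.png",np.hstack([a,b]))
E
```

```text
t 5.35 p [ 0.5217 -0.2123  0.0968] x [ 0.001 -0.001 -1.   ] jaw deg 4.17 F [ 0.18 -0.04  0.01] g -0.003 q [ 0.63  0.45 -0.44  1.9   0.25  0.85  0.12]
tcp in side (np.float64(333.4434387071829), np.float64(153.81179339294872)) wrist (np.float64(324.8049481273698), np.float64(234.54171840983608))
```

View pics/z8.png

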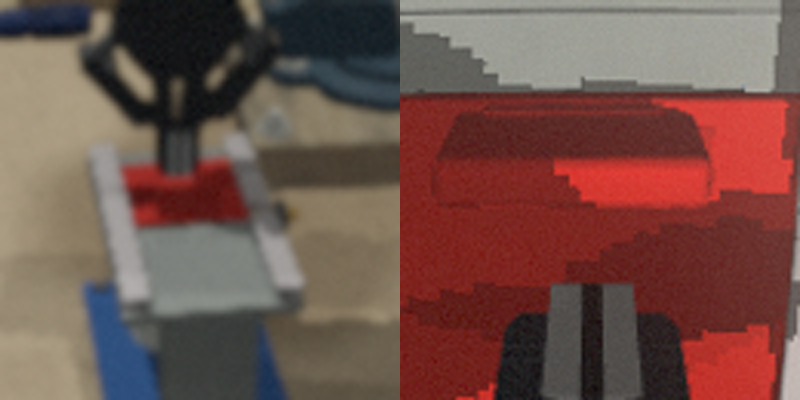

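>>> drive_tool --slide '[[0, 6, -1], [-1, 12, -1], [-1, 18, -1], [-2, 24, -1], [-2, 30, -1], [-2, 36, -1], [-3, 42, -1], [-3, 48, -1], [-3, 48, -1]]' --turn '[[0, 0, 0], [0, 0, 0], [0, 0, 0], [0, 0, 0], [0, 0, 0], [0, 0, 0], [0, 0, 0], [0, 0, 0], [0, 0, 0]]' --gripper '[0, 0, 0, 0, 0, 0, 0, 0, 0]'

```text
t: 6.35
eef_pos: [0.5193, -0.1631, 0.0968]
tool_rot: [0.708, -0.027, 0.706, 0.026]
contact_force: [-0.4, 0.5, -0.3]
gripper_width: -0.0
```

```bash
cat > look.py <<'E'
from h import *
import sys
st();c=cam("side");w=cam("wrist")
p=bot.get_obs()["eef_pos"]
a=cv2.resize(c["color"][100:200,290:390,::-1],(400,400),interpolation=cv2.INTER_CUBIC)
b=cv2.resize(w["color"][50:300,195:445,::-1],(400,400),interpolation=cv2.INTER_CUBIC)
cv2.imwrite(f"pics/{sys.argv[1]}.png",np.hstack([a,b]))
E
python3 look.py z9
```

```text
t 6.35 p [ 0.5193 -0.1631  0.0968] x [ 0.003 -0.001 -1.   ] jaw deg 4.26 F [-0.39  0.52 -0.33] g -0.0 q [ 0.56  0.43 -0.46  1.94  0.25  0.83  0.04]
```

View pics/z9.png

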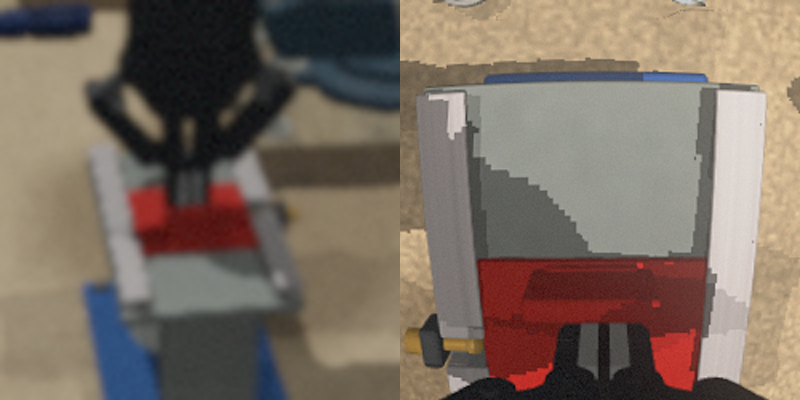

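>>> drive_tool --slide '[[0, 6, 0], [-1, 12, 0], [-1, 18, 0], [-2, 23, 0], [-2, 28, 0], [-2, 32, 0], [-2, 36, 0], [-3, 39, 0], [-3, 39, 0]]' --turn '[[0, 0, 0], [0, 0, 0], [0, 0, 0], [0, 0, 0], [0, 0, 0], [0, 0, 0], [0, 0, 0], [0, 0, 0], [0, 0, 0]]' --gripper '[0, 0, 0, 0, 0, 0, 0, 0, 0]'

```text
t: 7.35
eef_pos: [0.5164, -0.1248, 0.0968]
tool_rot: [0.708, -0.026, 0.706, 0.025]
contact_force: [-0.8, 0.5, -0.5]
gripper_width: -0.002
```

```bash
python3 look.py z10
```

```text
t 7.35 p [ 0.5164 -0.1248  0.0968] x [ 0.003 -0.001 -1.   ] jaw deg 4.18 F [-0.84  0.46 -0.46] g -0.002 q [ 0.5   0.41 -0.47  1.97  0.25  0.82 -0.04]
```

View pics/z10.png

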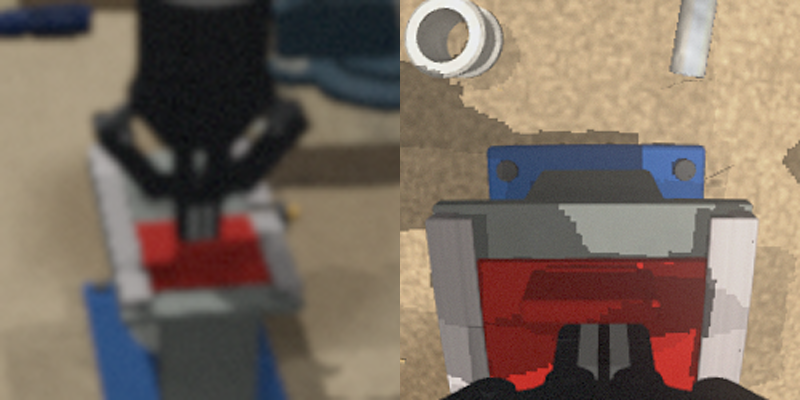

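```bash
python3 - <<'E'
from h import *
w=cam("wrist")
a=onz(w,313.8,212.5,.1215);b=onz(w,313.8,178,.116)
print(a,b, "gap",b[1]-a[1])
E
```

```text
[ 0.50901597 -0.10104158  0.1215    ] [ 0.50777169 -0.08420819  0.116     ] gap 0.01683338486268844
```

>>> drive_tool --slide '[[0, 2, 0], [0, 4, 0], [0, 6, 0], [0, 6, 0], [0, 6, 0]]' --turn '[[0, 0, 0], [0, 0, 0], [0, 0, 0], [0, 0, 0], [0, 0, 0]]' --gripper '[0, 0, 0, 0, 0]'

```text
t: 8.0
eef_pos: [0.5163, -0.1212, 0.0967]
tool_rot: [0.708, -0.027, 0.706, 0.024]
contact_force: [0.2, -8.4, -1.0]
gripper_width: -0.003
```

```bash
python3 look.py z11
```

```text
t 8.0 p [ 0.5163 -0.1212  0.0967] x [ 0.003 -0.004 -1.   ] jaw deg 4.13 F [ 0.18 -8.4  -1.  ] g -0.003 q [ 0.5   0.41 -0.47  1.97  0.26  0.82 -0.05]
```

View pics/z11.png

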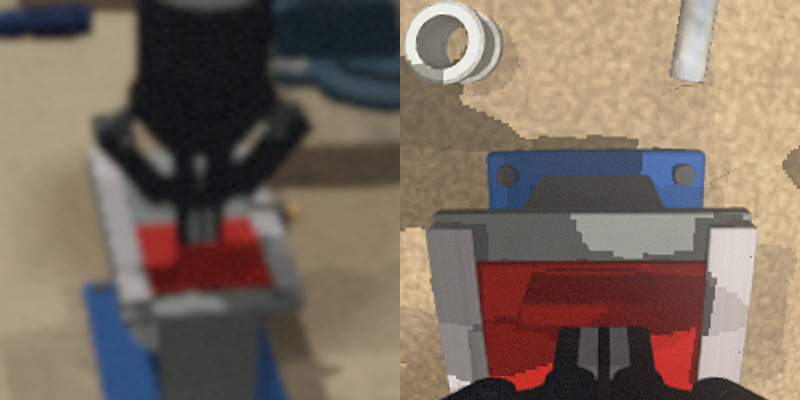

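>>> drive_tool --slide '[[0, 3, 0], [0, 5, 0], [0, 5, 0], [0, 5, 0]]' --turn '[[0, 0, 0], [0, 0, 0], [0, 0, 0], [0, 0, 0]]' --gripper '[0, 0, 0, 0]'

```text
t: 8.5
eef_pos: [0.5162, -0.1214, 0.0967]
tool_rot: [0.708, -0.027, 0.706, 0.021]
contact_force: [0.5, -13.1, -0.5]
gripper_width: 0.001
```

>>> drive_tool --slide '[[0, -10, 0], [1, -20, 10], [2, -40, 50], [4, -80, 90], [5, -100, 130], [5, -100, 130]]' --turn '[[0, 0, 0], [0, 0, 0], [0, 0, 0], [0, 0, 0], [0, 0, 0], [0, 0, 0]]' --gripper '[0, 0, 0, 0, 0, 0]'

```text
t: 9.1
eef_pos: [0.5245, -0.2265, 0.2335]
tool_rot: [0.711, -0.027, 0.702, 0.017]
contact_force: [0.2, 0.5, -1.0]
gripper_width: -0.005
```

```bash
python3 - <<'E'
from h import *
st();w=cam("wrist","w5");t=cam("top","t5")
np.save("w5.npy",w,allow_pickle=True)
E
```

```text
t 9.1 p [ 0.5245 -0.2265  0.2335] x [ 0.013 -0.014 -1.   ] jaw deg 3.6 F [ 0.22  0.47 -0.99] g -0.005 q [ 0.67  0.3  -0.47  1.76  0.16  1.1   0.21]
```

View pics/w5.png

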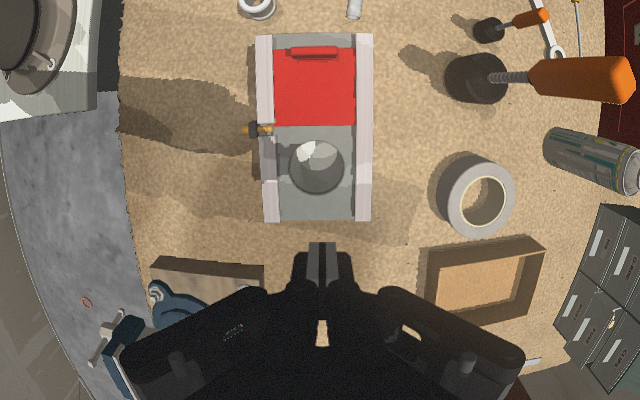

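View pics/t5.png

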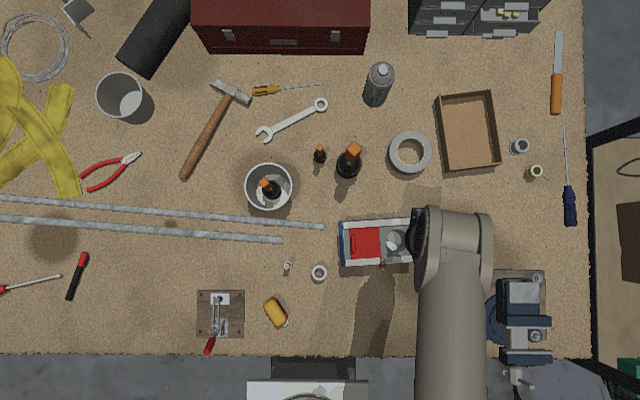

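```bash
python3 - <<'E'
from h import *
w=np.load("w5.npy",allow_pickle=True).item()
x0,y0=270,125
cr=w["color"][y0:215,x0:365,::-1]
cv2.imwrite("pics/z12.png",cv2.resize(cr,None,fx=6,fy=6,interpolation=cv2.INTER_CUBIC))
t=cv2.imread("pics/t5.png")
cv2.imwrite("pics/z13.png",cv2.resize(t[210:275,330:430],None,fx=8,fy=8,interpolation=cv2.INTER_CUBIC))
E
```

```text
(no output)
```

View pics/z12.png

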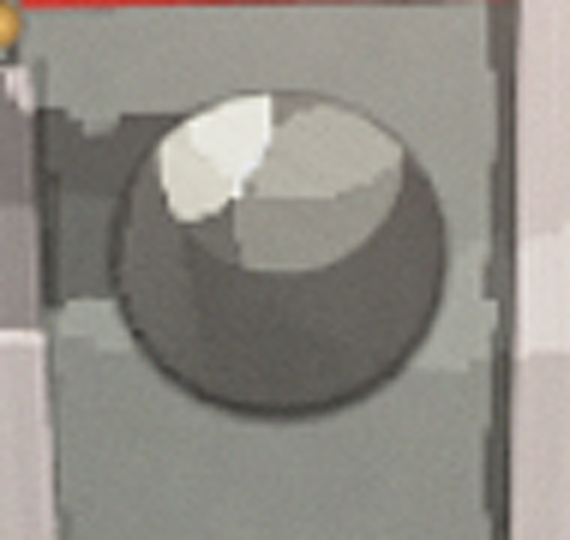

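View pics/z13.png

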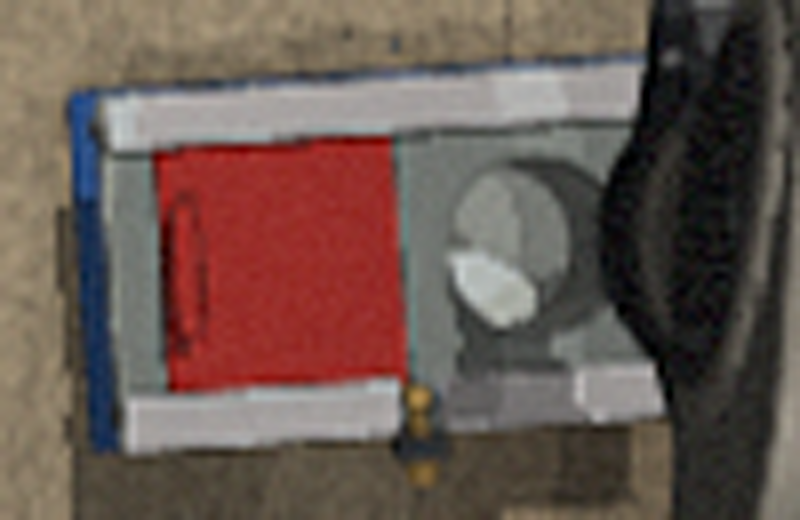

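```bash
python3 - <<'E'
from h import *
w=np.load("w5.npy",allow_pickle=True).item()
P=[onz(w,270-.4+u/6,125-.4+v/6,.116) for u,v in((112,255),(446,255),(281,90),(281,418))]
for p in P: print(p.round(4))
print(np.mean(P[:2],0),np.mean(P[2:],0),np.linalg.norm(P[0]-P[1]),np.linalg.norm(P[2]-P[3]))
E
```

```text
[ 0.4911 -0.2136  0.116 ]
[ 0.5446 -0.2105  0.116 ]
[ 0.5166 -0.1855  0.116 ]
[ 0.5198 -0.2395  0.116 ]
[ 0.51785261 -0.21205578  0.116     ] [ 0.518202   -0.21251092  0.116     ] 0.05360800466563986 0.05415376248157946
```

>>> drive_tool --slide '[[0, 0, 40], [10, 30, 70], [30, 70, 70], [50, 110, 70], [70, 150, 70], [90, 190, 70], [110, 230, 70], [115, 245, 70]]' --turn '[[0.014, 0.013, 0], [0.014, 0.013, 0], [0.014, 0.013, 0], [0.014, 0.013, 0], [0.014, 0.013, 0], [0.014, 0.013, 0], [0.014, 0.013, 0], [0.014, 0.013, 0]]' --gripper '[1, 1, 1, 1, 1, 1, 1, 1]'

```text
t: 10.0
eef_pos: [0.6364, 0.0307, 0.2965]
tool_rot: [0.703, -0.024, 0.71, 0.03]
contact_force: [0.2, 0.6, -0.1]
gripper_width: 1.002
```

>>> drive_tool --slide '[[0, 0, 0], [0, 0, 0], [0, 0, 0], [0, 0, 0], [0, 0, 0], [0, 0, 0]]' --turn '[[0, 0, -0.14], [0, 0, -0.28], [0, 0, -0.42], [0, 0, -0.56], [0, 0, -0.69], [0, 0, -0.69]]' --gripper '[1, 1, 1, 1, 1, 1]'

```text
t: 10.6
eef_pos: [0.6353, 0.0312, 0.2953]
tool_rot: [0.671, 0.217, 0.677, -0.21]
contact_force: [-0.1, -0.0, -0.2]
gripper_width: 0.997
```

```bash
python3 - <<'E'
from h import *
st();w=cam("wrist","w6");t=cam("side","s6")
np.save("w6.npy",w,allow_pickle=True)
E
```

```text
t 10.6 p [0.6353 0.0312 0.2953] x [-0.005  0.013 -1.   ] jaw deg -35.17 F [-0.07 -0.03 -0.19] g 0.997 q [ 0.18  0.38 -0.44  1.51  0.15  1.29 -0.89]
```

View pics/w6.png

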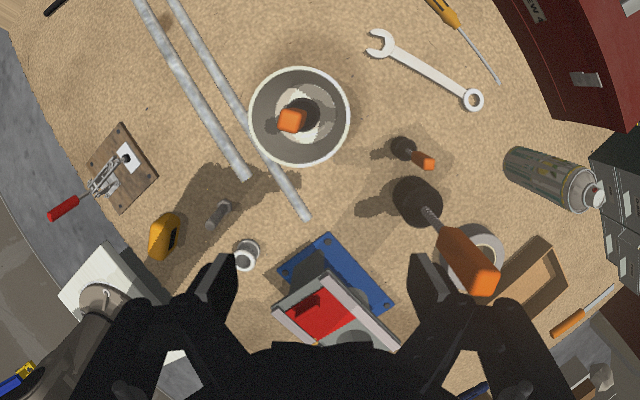

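View pics/s6.png

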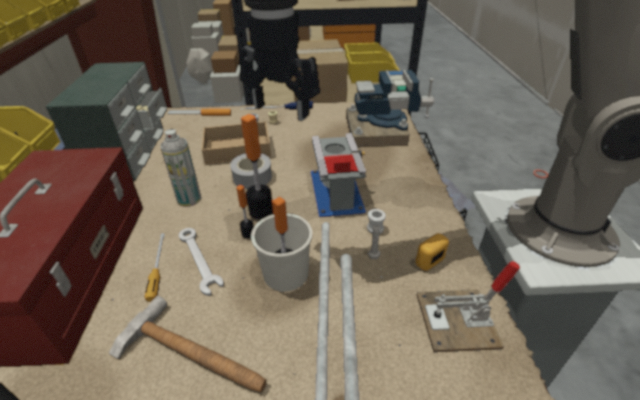

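```bash
python3 - <<'E'
from h import *
w=np.load("w6.npy",allow_pickle=True).item()
cv2.imwrite("pics/z14.png",cv2.resize(w["color"][60:175,240:360,::-1],None,fx=5,fy=5,interpolation=cv2.INTER_CUBIC))
s=cam("side")
cv2.imwrite("pics/z15.png",cv2.resize(s["color"][40:130,230:340,::-1],None,fx=6,fy=6,interpolation=cv2.INTER_CUBIC))
E
```

```text
(no output)
```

View pics/z14.png

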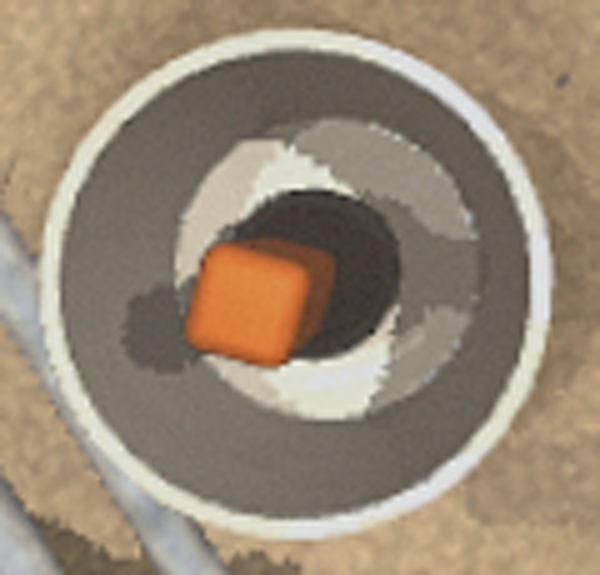

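View pics/z15.png

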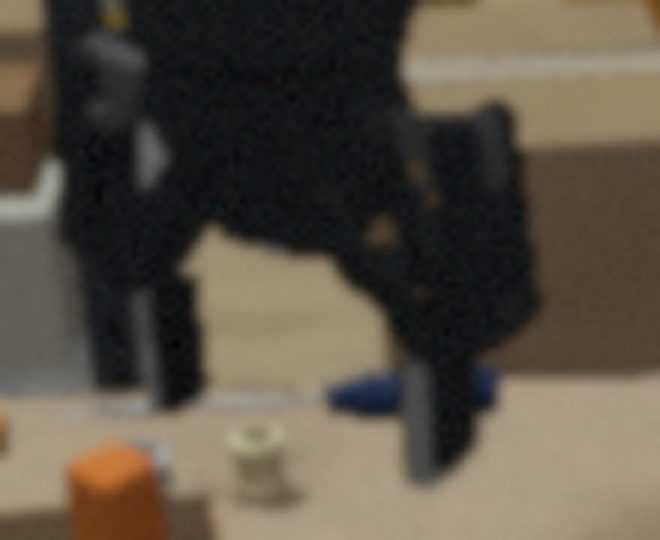

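```bash
python3 - <<'E'
from h import *
w=np.load("w6.npy",allow_pickle=True).item()
s=cam("side");t=cam("top");st()
g=lambda u,v:(240-.4+u/5,60-.4+v/5)
C=[onz(w,*g(u,v),.204) for u,v in((204,240),(312,258),(285,367),(184,340))]
for c in C: print(c.round(4))
for i in range(4):
    d=C[(i+1)%4]-C[i];print("edge",np.linalg.norm(d).round(4),np.degrees(np.arctan2(d[1],d[0])).round(1))
print("top centre wrist",np.mean(C,0))
E1=[onz(w,*g(u,v),.12) for u,v in((40,285),(552,285),(297,30),(297,538))]
for p in E1: print("rim",p.round(4))
print(np.mean(E1,0), [ (np.linalg.norm(E1[0]-E1[1])),np.linalg.norm(E1[2]-E1[3])])
print("head top approx",onz(w,*g(315,272),.06))
for a,b in(((412,255),(260,107.8)),((236,255),(300.8,120.5))): print("tip",tri(ray(w,*a),ray(s,*b)))
m=mask(s,"orange");print(blobs(m))
print("tub-brush top tri",tri(ray(w,*g(246,301)),ray(s,279.5,200)))
E
```

```text
t 10.85 p [0.6362 0.0308 0.2961] x [-0.003  0.013 -1.   ] jaw deg -35.04 F [-0.64  0.43  0.31] g 0.997 q [ 0.19  0.38 -0.44  1.5   0.15  1.29 -0.88]
[0.6466 0.1136 0.204 ]
[0.6598 0.1002 0.204 ]
[0.645  0.0876 0.204 ]
[0.6336 0.1017 0.204 ]
edge 0.0188 -45.7
edge 0.0194 -139.6
edge 0.0181 129.0
edge 0.0177 42.4
top centre wrist [0.64624226 0.10076814 0.204     ]
rim [0.5995 0.1343 0.12  ]
rim [0.6937 0.0662 0.12  ]
rim [0.6806 0.1462 0.12  ]
rim [0.6127 0.0517 0.12  ]
[0.64664197 0.09960879 0.12      ] [np.float64(0.11627401817677793), np.float64(0.11629025094388307)]
head top approx [0.64711751 0.09978935 0.06      ]
tip (array([0.67337358, 0.01414436, 0.34253093]), np.float64(0.0023660163739126477))
tip (array([0.60209715, 0.06099378, 0.33886497]), np.float64(0.002519907503071224))
[([329, 31, 7, 4, 15], [331.7, 32.4]), ([242, 116, 18, 45, 554], [250.7, 137.0]), ([238, 186, 9, 21, 111], [241.7, 196.0]), ([271, 199, 15, 34, 334], [279.4, 214.2])]
tub-brush top tri (array([0.64580672, 0.10076514, 0.20278894]), np.float64(0.0006165191570225294))
```

>>> drive_tool --slide '[[3, 20, 0], [6, 45, 0], [10, 70, 0], [10, 70, -40], [10, 70, -80], [10, 70, -110], [10, 70, -110]]' --turn '[[-0.013, -0.004, -0.1], [-0.013, -0.004, -0.2], [-0.013, -0.004, -0.235], [-0.013, -0.004, -0.235], [-0.013, -0.004, -0.235], [-0.013, -0.004, -0.235], [-0.013, -0.004, -0.235]]' --gripper '[1, 1, 1, 1, 1, 1, 1]'

```text
t: 11.55
eef_pos: [0.6429, 0.0998, 0.1812]
tool_rot: [0.643, 0.289, 0.647, -0.291]
contact_force: [-0.5, -0.4, 0.1]
gripper_width: 1.003
```

```bash
cat > look2.py <<'E'
from h import *
import sys
st();c=cam("side");w=cam("wrist")
a=cv2.resize(c["color"][130:300,210:350,::-1],(346,420),interpolation=cv2.INTER_CUBIC)
b=cv2.resize(w["color"][120:400,170:470,::-1],(450,420),interpolation=cv2.INTER_CUBIC)
cv2.imwrite(f"pics/{sys.argv[1]}.png",np.hstack([a,b]))
E
python3 look2.py z16
```

```text
t 11.55 p [0.6429 0.0998 0.1812] x [-0.007 -0.001 -1.   ] jaw deg -48.42 F [-0.5  -0.44  0.14] g 1.003 q [ 0.04  0.49 -0.41  1.61  0.21  1.09 -1.26]
```

View pics/z16.png

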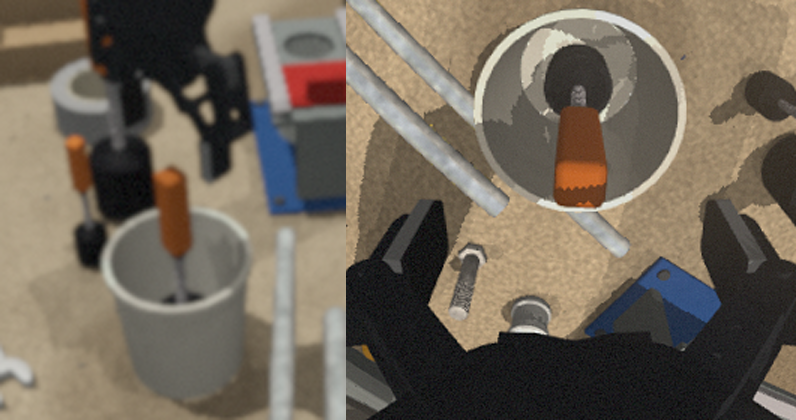

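>>> drive_tool --slide '[[3, 1, -20], [3, 1, -45], [3, 1, -65], [3, 1, -65]]' --turn '[[0, -0.006, 0], [0, -0.006, 0], [0, -0.006, 0], [0, -0.006, 0]]' --gripper '[1, 1, 1, 1]'

```text
t: 12.05
eef_pos: [0.6491, 0.1016, 0.1214]
tool_rot: [0.647, 0.291, 0.643, -0.289]
contact_force: [-0.0, -1.3, 0.4]
gripper_width: 0.998
```

```bash
python3 look2.py z17
```

```text
t 12.05 p [0.6491 0.1016 0.1214] x [ 0.007  0.    -1.   ] jaw deg -48.46 F [-0.03 -1.31  0.38] g 0.998 q [ 0.03  0.55 -0.39  1.66  0.24  0.98 -1.29]
```

View pics/z17.png

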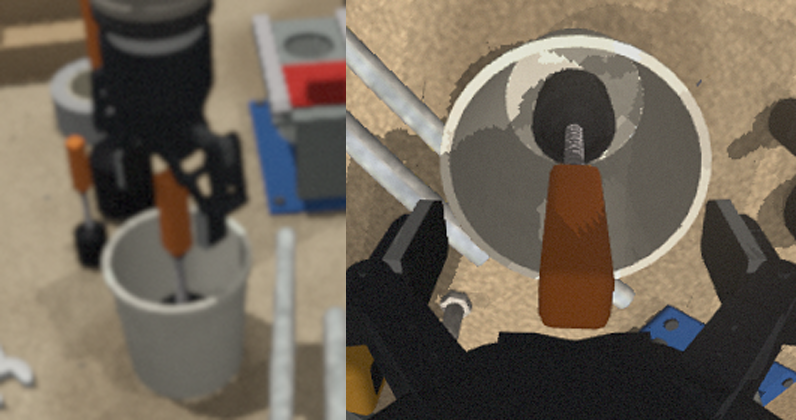

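>>> drive_tool --slide '[[-2, -1, -2], [-2, -1, -2], [-2, -1, -2], [-2, -1, -2], [-2, -1, -2], [-2, -1, -2], [-2, -1, -2], [-2, -1, -2]]' --turn '[[0, 0.004, 0], [0, 0.004, 0], [0, 0.004, 0], [0, 0.004, 0], [0, 0.004, 0], [0, 0.004, 0], [0, 0.004, 0], [0, 0.004, 0]]' --gripper '[0, 0, 0, 0, 0, 0, 0, 0]' --squeeze 60

```text
t: 12.95
eef_pos: [0.6492, 0.1014, 0.1224]
tool_rot: [0.647, 0.292, 0.643, -0.289]
contact_force: [-0.6, 1.1, 5.8]
gripper_width: 0.225
```

```bash
python3 look2.py z18
```

```text
t 12.95 p [0.6492 0.1014 0.1224] x [ 0.008  0.002 -1.   ] jaw deg -48.47 F [-0.57  1.08  5.85] g 0.225 q [ 0.03  0.55 -0.39  1.66  0.24  0.98 -1.29]
```

View pics/z18.png

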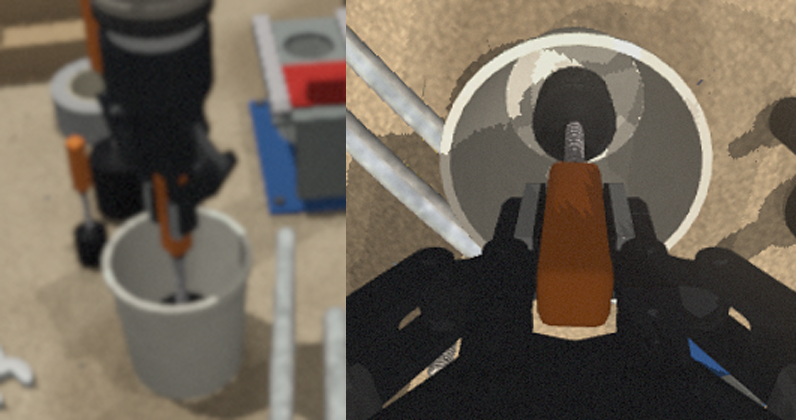

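>>> drive_tool --slide '[[0, 0, 20], [0, 0, 50], [0, 0, 90], [0, 0, 130], [0, 0, 170], [0, 0, 180], [-12, -30, 180], [-28, -70, 180], [-44, -110, 180], [-60, -150, 180]]' --turn '[[0, 0, 0], [0, 0, 0], [0, 0, 0], [0, 0, 0], [0, 0, 0], [0, 0, 0], [0, 0, 0], [0, 0, 0], [0, 0, 0], [0, 0, 0]]' --gripper '[0, 0, 0, 0, 0, 0, 0, 0, 0, 0]'

```text
t: 14.05
eef_pos: [0.5875, -0.0501, 0.3008]
tool_rot: [0.646, 0.291, 0.643, -0.289]
contact_force: [0.5, -2.2, -1.2]
gripper_width: 0.232
```

>>> drive_tool --slide '[[-16, -40, 0], [-32, -80, 0], [-46, -115, 0], [-58, -145, 0], [-65, -160, 0], [-68, -163, 0], [-68, -163, 0], [-68, -163, 0]]' --turn '[[0, 0, 0], [0, 0, 0], [0, 0, 0], [0, 0, 0], [0, 0, 0], [0, 0, 0], [0, 0, 0], [0, 0, 0]]' --gripper '[0, 0, 0, 0, 0, 0, 0, 0]'

```text
t: 14.85
eef_pos: [0.5199, -0.2113, 0.3003]
tool_rot: [0.646, 0.291, 0.644, -0.288]
contact_force: [0.6, 0.4, -0.4]
gripper_width: 0.223
```

```bash
python3 - <<'E'
from h import *
st();w=cam("wrist","w7");t=cam("side","s7")
np.save("w7.npy",w,allow_pickle=True)
E
```

```text
t 14.85 p [ 0.5199 -0.2113  0.3003] x [ 0.005  0.003 -1.   ] jaw deg -48.32 F [ 0.59  0.36 -0.38] g 0.223 q [ 0.52  0.22 -0.29  1.69  0.06  1.23 -0.63]
```

View pics/w7.png

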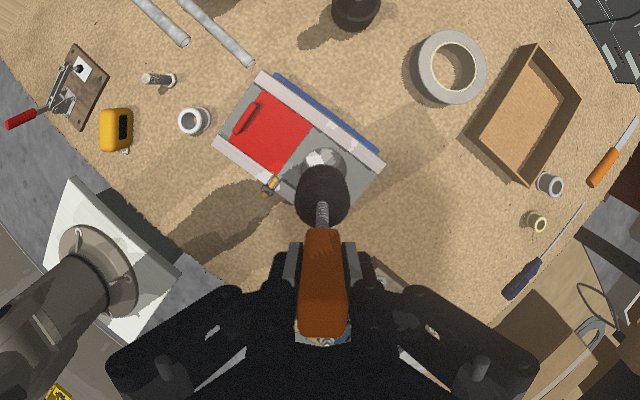

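View pics/s7.png

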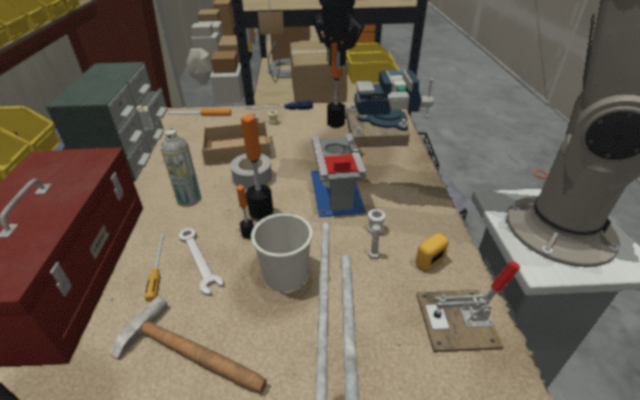

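```bash
python3 - <<'E'
from h import *
w=np.load("w7.npy",allow_pickle=True).item()
a=cv2.resize(w["color"][130:240,262:382,::-1],(600,550),interpolation=cv2.INTER_CUBIC)
s=cv2.imread("pics/s7.png")
b=cv2.resize(s[60:150,316:352],(220,550),interpolation=cv2.INTER_CUBIC)
cv2.imwrite("pics/z19.png",np.clip(np.hstack([a,b])[:,:800].astype(float)*1.8,0,255))
for z in (.182,.24,.305,.36): print(z,proj(w,[.517,-.213,z]), proj(cam("side"),[.517,-.213,z]))
E
```

```text
0.182 (np.float64(322.7102143011104), np.float64(185.5958809268237)) (np.float64(335.9617111141263), np.float64(124.87364672398384))
0.24 (np.float64(322.965835978824), np.float64(204.92117991419664)) (np.float64(336.33931880585914), np.float64(103.21905393241798))
0.305 (np.float64(323.42311496234566), np.float64(239.97069206974274)) (np.float64(336.7986133362956), np.float64(76.87998233577224))
0.36 (np.float64(324.0941400590309), np.float64(292.58979378241304)) (np.float64(337.22088724481847), np.float64(52.663924941382476))[ WARN:0@0.659] global loadsave.cpp:1063 imwrite_ Unsupported depth image for selected encoder is fallbacked to CV_8U.
```

View pics/z19.png

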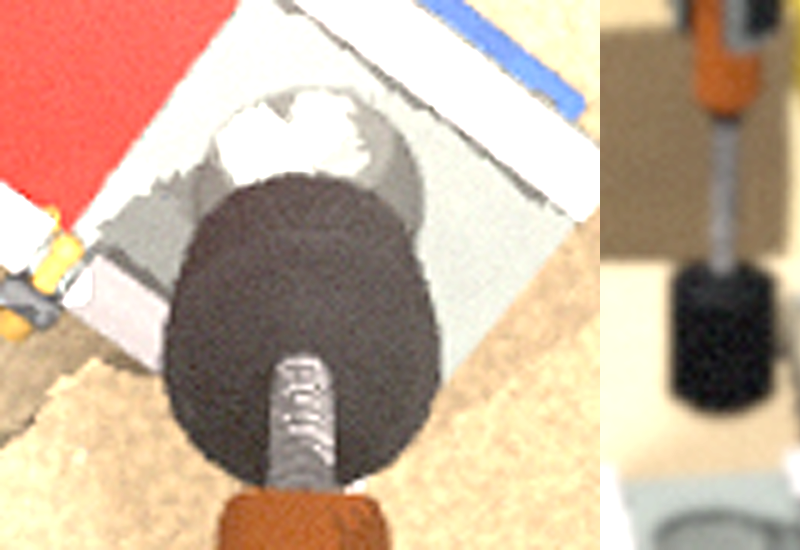

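>>> drive_tool --slide '[[1, 0, -30], [1, 0, -50], [1, 0, -65], [1, 0, -75], [1, 0, -85], [1, 0, -95], [1, 0, -105], [1, 0, -105]]' --turn '[[0, 0, 0], [0, 0, 0], [0, 0, 0], [0, 0, 0], [0, 0, 0], [0, 0, 0], [0, 0, 0], [0, 0, 0]]' --gripper '[0, 0, 0, 0, 0, 0, 0, 0]'

```text
t: 15.95
eef_pos: [0.52, -0.2122, 0.1943]
tool_rot: [0.646, 0.291, 0.644, -0.289]
contact_force: [-0.2, 0.6, -1.1]
gripper_width: 0.232
```

```bash
python3 - <<'E'
from h import *
st();w=cam("wrist","w8");s=cam("side","s8")
a=cv2.resize(w["color"][100:240,252:392,::-1],(400,400),interpolation=cv2.INTER_CUBIC)
b=cv2.resize(s["color"][80:220,280:420,::-1],(400,400),interpolation=cv2.INTER_CUBIC)
cv2.imwrite("pics/z20.png",np.clip(np.hstack([a,b]).astype(float)*1.5,0,255).astype(np.uint8))
E
```

```text
t 15.95 p [ 0.52   -0.2122  0.1943] x [ 0.003  0.002 -1.   ] jaw deg -48.38 F [-0.25  0.58 -1.12] g 0.232 q [ 0.52  0.31 -0.29  1.82  0.1   1.02 -0.66]
```

View pics/z20.png

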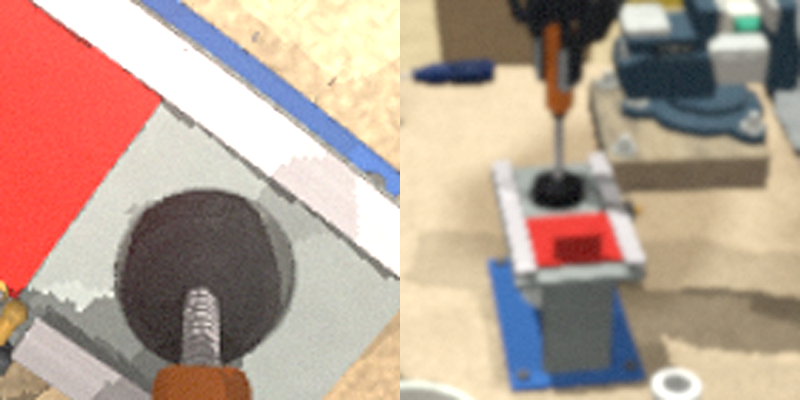

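>>> drive_tool --slide '[[1, -1, -15], [1, -1, -30], [1, -1, -42], [1, -1, -50], [1, -1, -56], [1, -1, -58], [1, -1, -58], [1, -1, -58]]' --turn '[[0, 0, 0], [0, 0, 0], [0, 0, 0], [0, 0, 0], [0, 0, 0], [0, 0, 0], [0, 0, 0], [0, 0, 0]]' --gripper '[0, 0, 0, 0, 0, 0, 0, 0]'

```text
t: 16.85
eef_pos: [0.5223, -0.2135, 0.1383]
tool_rot: [0.647, 0.291, 0.643, -0.288]
contact_force: [-0.6, 1.4, 0.0]
gripper_width: 0.229
```

>>> drive_tool --slide '[[0, 0, -3], [0, 0, -5], [0, 0, -7], [0, 0, -7], [0, 0, -7]]' --turn '[[0, 0, 0], [0, 0, 0], [0, 0, 0], [0, 0, 0], [0, 0, 0]]' --gripper '[0, 0, 0, 0, 0]'

```text
t: 17.35
eef_pos: [0.5227, -0.2137, 0.1321]
tool_rot: [0.647, 0.291, 0.643, -0.289]
contact_force: [-2.1, 0.7, 5.8]
gripper_width: 0.23
```

>>> drive_tool --slide '[[0, 0, 15], [-1, 1, 30], [-1, 1, 45], [-1, 1, 58], [-1, 1, 64], [-1, 1, 64], [-1, 1, 64]]' --turn '[[0, 0, 0], [0, 0, 0], [0, 0, 0], [0, 0, 0], [0, 0, 0], [0, 0, 0], [0, 0, 0]]' --gripper '[0, 0, 0, 0, 0, 0, 0]'

```text
t: 18.05
eef_pos: [0.5213, -0.2127, 0.1957]
tool_rot: [0.647, 0.291, 0.643, -0.289]
contact_force: [0.6, 0.7, -1.7]
gripper_width: 0.226
```

```bash
python3 - <<'E'
from h import *
st();w=cam("wrist","w9");s=cam("side","s9")
a=cv2.resize(w["color"][100:240,252:392,::-1],(400,400),interpolation=cv2.INTER_CUBIC)
b=cv2.resize(s["color"][80:220,280:420,::-1],(400,400),interpolation=cv2.INTER_CUBIC)
cv2.imwrite("pics/z21.png",np.clip(np.hstack([a,b]).astype(float)*1.5,0,255).astype(np.uint8))
E
```

```text
t 18.05 p [ 0.5213 -0.2127  0.1957] x [ 0.006  0.001 -1.   ] jaw deg -48.4 F [ 0.63  0.74 -1.7 ] g 0.226 q [ 0.52  0.31 -0.29  1.82  0.1   1.02 -0.66]
```

View pics/z21.png

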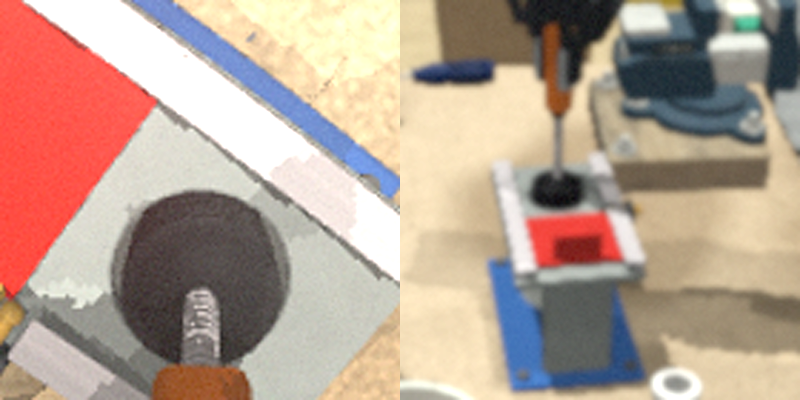

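The head is at the mouth, well centred. Down again.

>>> drive_tool --slide '[[0, 0, -15], [1, -1, -30], [1, -1, -45], [1, -1, -55], [1, -1, -61], [1, -1, -66], [1, -1, -69], [1, -1, -69], [1, -1, -69]]' --turn '[[0, 0, 0], [0, 0, 0], [0, 0, 0], [0, 0, 0], [0, 0, 0], [0, 0, 0], [0, 0, 0], [0, 0, 0], [0, 0, 0]]' --gripper '[0, 0, 0, 0, 0, 0, 0, 0, 0]'

```text
t: 19.05
eef_pos: [0.5244, -0.2137, 0.1319]
tool_rot: [0.648, 0.291, 0.642, -0.289]
contact_force: [-9.2, 3.3, 37.5]
gripper_width: 0.229
```

>>> drive_tool --slide '[[-2, 1, 10], [-4, 1, 30], [-4, 1, 60], [-4, 1, 90], [-4, 1, 130], [-4, 1, 165], [-4, 1, 172], [-4, 1, 172]]' --turn '[[0, 0, 0], [0, 0, 0], [0, 0, 0], [0, 0, 0], [0, 0, 0], [0, 0, 0], [0, 0, 0], [0, 0, 0]]' --gripper '[0, 0, 0, 0, 0, 0, 0, 0]'

```text
t: 19.85
eef_pos: [0.5212, -0.213, 0.3054]
tool_rot: [0.649, 0.291, 0.641, -0.289]
contact_force: [0.4, -0.8, -1.5]
gripper_width: 0.229
```

```bash
python3 - <<'E'
from h import *
st();w=cam("wrist","w10");s=cam("side","s10")
a=cv2.resize(w["color"][100:240,252:392,::-1],(400,400),interpolation=cv2.INTER_CUBIC)
b=cv2.resize(s["color"][60:200,280:420,::-1],(400,400),interpolation=cv2.INTER_CUBIC)
cv2.imwrite("pics/z22.png",np.clip(np.hstack([a,b]).astype(float)*1.5,0,255).astype(np.uint8))
t=cam("top","t10")
E
```

```text
t 19.85 p [ 0.5212 -0.213   0.3054] x [ 0.013 -0.002 -1.   ] jaw deg -48.39 F [ 0.44 -0.83 -1.46] g 0.229 q [ 0.53  0.22 -0.29  1.68  0.07  1.24 -0.63]
```

View pics/z22.png

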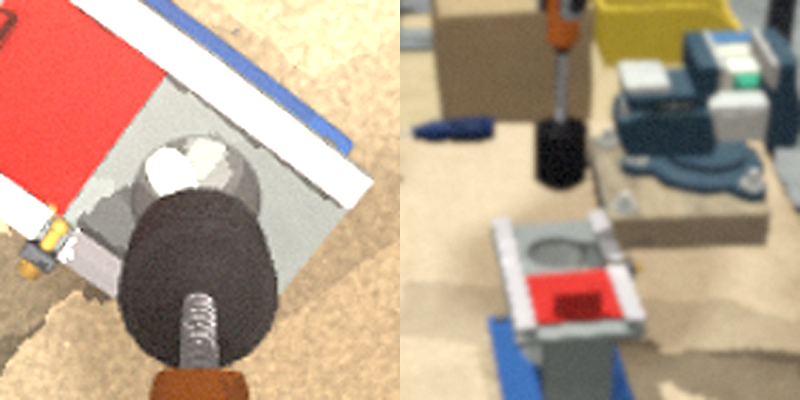

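View pics/t10.png

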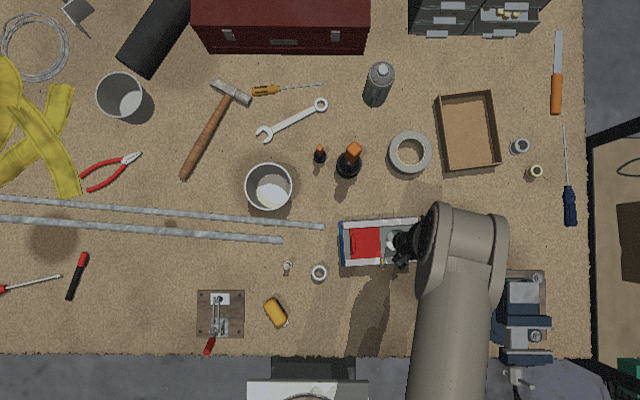

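>>> drive_tool --slide '[[12, 30, 0], [28, 70, 0], [44, 110, 0], [60, 150, 0], [76, 190, 0], [92, 230, 0], [108, 270, 0], [120, 295, 0], [126, 310, 0], [126, 312, 0]]' --turn '[[0.004, 0.005, 0], [0.004, 0.005, 0], [0.004, 0.005, 0], [0.004, 0.005, 0], [0.004, 0.005, 0], [0.004, 0.005, 0], [0.004, 0.005, 0], [0.004, 0.005, 0], [0.004, 0.005, 0], [0.004, 0.005, 0]]' --gripper '[0, 0, 0, 0, 0, 0, 0, 0, 0, 0]'

```text
t: 21.0
eef_pos: [0.6449, 0.1015, 0.3003]
tool_rot: [0.644, 0.29, 0.646, -0.287]
contact_force: [-0.7, 0.0, -1.4]
gripper_width: 0.228
```

```bash
python3 look2.py z23; python3 -c "
from h import *
cam('wrist','w11')"
```

```text
t 21.0 p [0.6449 0.1015 0.3003] x [-0.001  0.005 -1.   ] jaw deg -48.21 F [-0.67  0.03 -1.44] g 0.228 q [ 0.06  0.41 -0.43  1.46  0.17  1.31 -1.23]
```

View pics/w11.png

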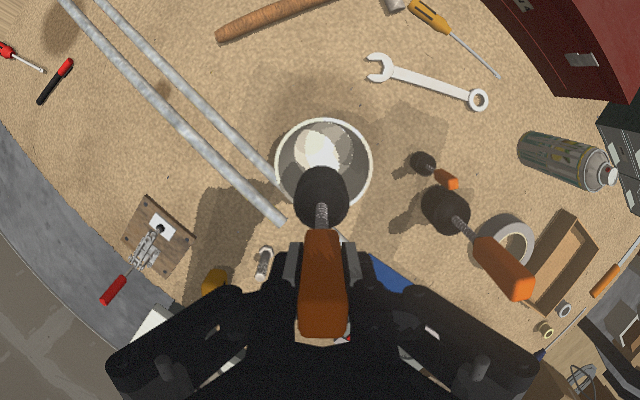

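>>> drive_tool --slide '[[3, -1, -40], [3, -1, -80], [3, -1, -115], [3, -1, -140], [3, -1, -155], [3, -1, -165], [3, -1, -172], [3, -1, -174], [3, -1, -174]]' --turn '[[0, -0.005, 0], [0, -0.005, 0], [0, -0.005, 0], [0, -0.005, 0], [0, -0.005, 0], [0, -0.005, 0], [0, -0.005, 0], [0, -0.005, 0], [0, -0.005, 0]]' --gripper '[0, 0, 0, 0, 0, 0, 0, 0, 0]'

```text
t: 22.05
eef_pos: [0.6486, 0.0963, 0.1283]
tool_rot: [0.646, 0.292, 0.643, -0.289]
contact_force: [0.4, 0.8, -1.4]
gripper_width: 0.226
```

```bash
python3 look2.py z24
```

```text
t 22.05 p [0.6486 0.0963 0.1283] x [ 0.007  0.003 -1.   ] jaw deg -48.51 F [ 0.42  0.77 -1.41] g 0.226 q [ 0.05  0.54 -0.4   1.65  0.24  0.99 -1.29]
```

View pics/z24.png

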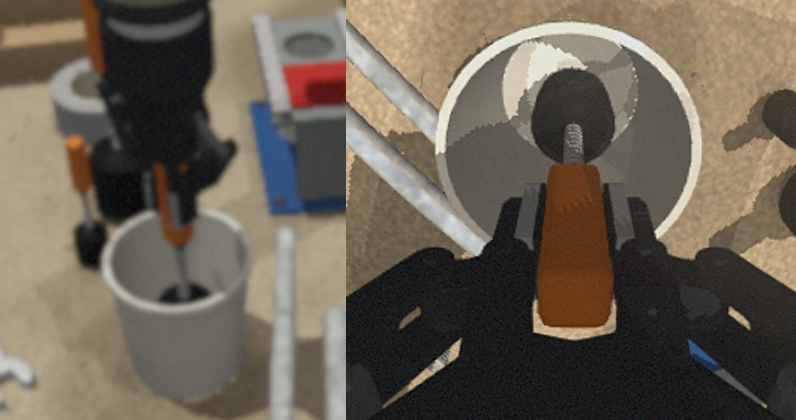

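>>> drive_tool --slide '[[0, 2, -3], [0, 3, -5], [0, 3, -6], [0, 3, -6]]' --turn '[[0, 0, 0], [0, 0, 0], [0, 0, 0], [0, 0, 0]]' --gripper '[0, 0, 0, 0]'

```text
t: 22.55
eef_pos: [0.6487, 0.0996, 0.1225]
tool_rot: [0.647, 0.292, 0.643, -0.288]
contact_force: [-0.4, 0.2, -1.0]
gripper_width: 0.228
```

>>> drive_tool --slide '[[0, 0, -2], [0, 0, -2], [0, 0, -2], [0, 0, -2], [0, 0, -2], [0, 0, -2], [0, 0, -2], [0, 0, -2]]' --turn '[[0, 0, 0], [0, 0, 0], [0, 0, 0], [0, 0, 0], [0, 0, 0], [0, 0, 0], [0, 0, 0], [0, 0, 0]]' --gripper '[0, 0, 0.3, 0.5, 0.8, 1, 1, 1]'

```text
t: 23.35
eef_pos: [0.6487, 0.0996, 0.1203]
tool_rot: [0.647, 0.292, 0.643, -0.288]
contact_force: [-0.5, 0.1, 0.3]
gripper_width: 1.0
```

```bash
python3 look2.py z25
```

```text
t 23.35 p [0.6487 0.0996 0.1203] x [ 0.007  0.003 -1.   ] jaw deg -48.49 F [-0.46  0.11  0.34] g 1.0 q [ 0.04  0.55 -0.4   1.66  0.25  0.97 -1.29]
```

View pics/z25.png

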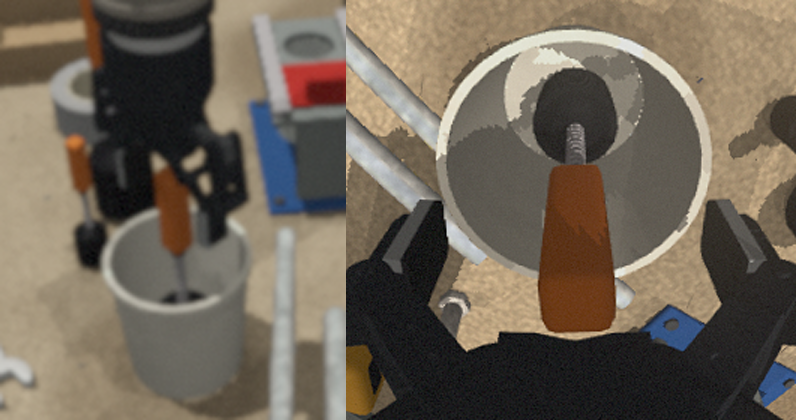

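The brush stands free between the open fingers. I'll raise straight up and step back.

>>> drive_tool --slide '[[0, 0, 30], [0, 0, 70], [0, 0, 110], [0, 0, 150], [0, 0, 180], [0, -40, 180], [0, -80, 180], [0, -80, 180]]' --turn '[[0, 0, 0], [0, 0, 0], [0, 0, 0], [0, 0, 0], [0, 0, 0], [0, 0, 0], [0, 0, 0], [0, 0, 0]]' --gripper '[1, 1, 1, 1, 1, 1, 1, 1]'

```text
t: 24.25
eef_pos: [0.6491, 0.0111, 0.3004]
tool_rot: [0.646, 0.294, 0.641, -0.293]
contact_force: [-0.8, 0.3, -0.4]
gripper_width: 1.004
```

```bash
python3 - <<'E'
from h import *
st();cam("side","s12");w=cam("wrist","w12")
E
```

```text
t 24.25 p [0.6491 0.0111 0.3004] x [ 0.007 -0.002 -1.   ] jaw deg -49.06 F [-0.81  0.34 -0.4 ] g 1.004 q [ 0.17  0.39 -0.4   1.48  0.16  1.3  -1.1 ]
```

View pics/s12.png

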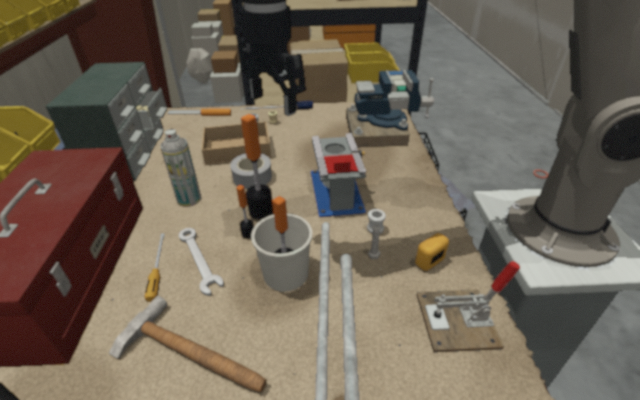

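View pics/w12.png

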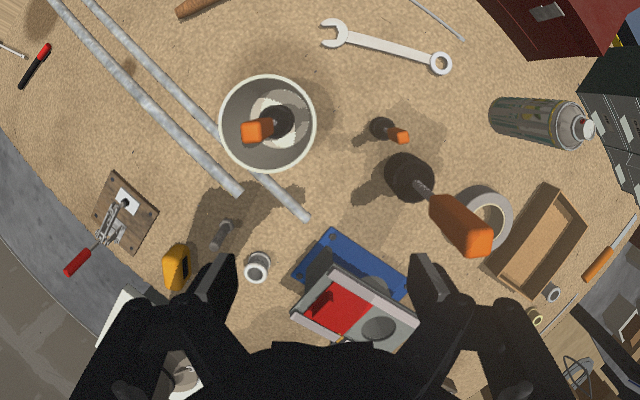

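```bash
python3 -c "
from station import bot
print(bot.hand_in())"
```

```text
the job is handed in; nothing more can be done
None
```

The full sequence is done and handed in at about 24 s of the 72 s; the hand-in reports no verdict.

**What I did**
- **Shutter:** I pushed the red shutter by its tab to the end stop. At about 13 N, well over the catch's 6 N, it would not move any further, so I took it as fully open.
- **Scrubbing:** I took the middle-sized brush from the white tub and lowered it until it touched the bore's floor. I drew it up about 64 mm, to the mouth, then lowered it to the floor again. Both floor contacts came at the same height reading, 0.132 m, which matched what I had predicted.
- **Return:** I stood the brush back in the same tub, let go and backed the arm clear.

**Last checks:** The final side and wrist pictures show:
- The brush is upright in the tub, near its centre.
- The tub, bolt and coupling are standing.
- The shutter is still open, with the bore uncovered.
- The gripper is clear of everything.

**What disagreed**
- **Tool height:** The reported tool height was about 36 mm lower than the fingertips seen in the cameras. Because of this, my first push passed over the tab without touching anything. I corrected for it, and the later contacts agreed.
- **Second floor contact:** It briefly read 37.5 N, against about 6 N the first time. That is under the 40 N limit for the arm and gripper body and well under the 120 N wrist limit.

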